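# Couple the clamp cap onto the tea canister

### The arm

A 7-joint arm with a two-finger parallel gripper is mounted at the origin on the work surface. World frame = base frame: x ahead of the robot, y to its left, z up, the work surface at z = 0. Lengths are in m, angles in rad, forces in N, time in s.
With the tool pointing down it reaches from about 0.425 to 0.825 m from the base axis. Payload 3.6 kg.
Tool frame: the origin (TCP) lies midway between the tips of the shut fingers; the grasp point (between the pads) lies 19 mm behind it; z points along the fingers, y is the direction in which the jaws open and shut (so a half turn about z gives the same grasp; the last joint's range is limited). The gripper opens to 85 mm and grips with 20 to 120 N. Pads are 22 mm wide; open, the fingers measure 114 mm over their backs; the gripper's body (76 mm by 85 mm) begins 54 mm behind the grasp point. The pads swing forward as they close: fully open they stand 13 mm farther back than shut.
Start: joints at [1.135, 0.615, -0.013, 1.423, 0.008, 1.103, -0.04], TCP at [0.259, -0.596, 0.231] pointing down, gripper open.
Joint ranges: [-3.12, 3.12], [-0.3, 2.06], [-1.34, 1.32], [0.26, 2.42], [-1.36, 4.5], [0.01, 1.98], [-2.84, 2.84]. Speed limits (rad/s): [2.79, 2.79, 3.14, 3.14, 3.14, 3.14, 3.14].

### API

Orientations are given as a unit quaternion [w, x, y, z].
In Python, from bench import arm, optics gives the robot as it stands.
- The arm moves only by the tool carry_out, never from a script. Its arguments are lists of equal length, an entry for each row: "travel": the shift along the tool's x, y, z in units of 4 cm (1.0 is 4 cm), a list of three; "roll": the turn about the tool's z in units of 5 degrees (1.0 is 5 degrees); "grip": the opening, from -1 (shut) to 1 (fully open). In form: {"travel": [[tx, ty, tz], ...], "roll": [roll, ...], "grip": [grip, ...]}. A call has exactly 8 rows; each row shifts and turns the pose as measured when the row begins, along the tool's axes as they then stand; what a row does not reach is not made up. A row lasts 1/12 s, in which the tool goes at most 41.7 mm and 7.16 degrees, less where a joint would pass 70% of its speed; a pose out of reach is approached as far as the arm can. A call with a number of a shift or a turn outside -1 to 1 is refused whole. A call with a gripper value outside its range is refused whole. The fingers move at their own pace and stop on an object; "newtons" is the grip in N (left out, the last holds). Time passes only in rows, so rows that do not move let the fingers close, or fill a call up. It gives the time, the measured TCP pose, the force and the opening at its end, in the units of the state.
- arm.get_obs(): the state, without advancing time (a new reading comes with each control period).
- optics.read_camera(name): name is "scene" or "side" or "wrist"; returns a dict with "color" (400x640x3 uint8, red, green, blue), "camera_matrix" (3x3 intrinsics, pixels), "rvec" (rotation vector, rad) and "tvec" (3), from world to camera coordinates, as OpenCV has them. Camera axes: x right, y down, z forward; pixel columns grow to the right and rows downward; lengths in m; the calibration is good to about 2 mm. A picture is of the moment at which its call begins. There is no depth.
- arm.job_done(): hands the job in, once; it reports no verdict.
The state is a dict: "time": time; "qpos": joint angles; "dq": joint speeds; "joint_efforts": joint torques, N m; "tool_pos": TCP position; "ee_rot": TCP orientation; "contact_force": force on the tool from outside, world axes, zero at the start; "torque": the same for the moment, N m; "width": finger opening in m.
Only numpy, scipy, OpenCV 4.12 (cv2) and the standard library are available. Lean on these libraries where they do the work, as an engineer would, in place of code of your own. Each camera call takes 0.05 s, during which the arm holds its last target.

### The job

The tea canister's clamp cap is parked on the ball of its wooden stand: raise its handle to free it, lift the cap off and lower it onto the ball on top of the glass canister, feeling gently for the ball, and keep hold of it until it sits fully home, flat on the canister's top. Then press the handle all the way down so that it locks, and let go. Never lean hard on the glass canister, and leave the other things on the shelf where they are.

Things in the scene. Friction and masses are not known exactly. Their poses are not given: they have to be found in the camera images.
- cap: metal clamp cap, a block 64 (x) x 56 (y) x 46 (z) mm, with a small foot on its +x face (24 mm wide, out to x = 43 mm, 30 mm high), about 0.7 kg; grip it by its two flat y sides. Origin: centre of its underside; z up; the handle sticks out towards its own -x. With the handle down the cap neither comes off a ball nor goes onto one
- cap_socket (a point): centre of the mouth of the cap's square socket, in its underside (same point and axes as cap). The socket is 31 x 31 mm and 40 mm deep, takes a 28 mm ball with 1.5 mm play all round; its lowest 12 mm is 34 x 34 mm. Two jaws in the mouth, moved by the handle along y, close under the ball with the handle down and are clear of it with the handle fully up
- handle (a joint): angle of the cap's handle in rad: 0 = down (level, locked), 0.75 = fully up. Axis along the cap's y at (-34, 0, 42) mm in the cap's frame; the free end rises as the value grows. A stiff pivot keeps it wherever it is left, helped upwards by a spring: raising takes 1 to 2 N at the free end (with more the cap tips up with it), pressing down 3 to 4 N at 50 mm from the axis, then a hard stop at 0
- handle_tip (a point): point on the handle's mid-line near its free end, 58 mm from its axis: (-92, 0, 42) mm in the cap's frame when down; x along the bar towards the cap. The handle is a straight bar 18 to 20 mm wide (y), 7 to 12 mm thick, reaching 66 mm from the axis; it can be pinched here across its width, but a firm pinch does not let it turn between the fingers: turn the gripper along with it
- stand: fixed wooden block 90 x 90 x 60 mm with a 28 mm ball on a thin neck at the centre of its top, on which the cap is parked and locked at the start (cap's underside on the block's top). Origin: centre of its underside
- canister: fixed tall glass canister, 132 mm across, its flat metal top 140 mm above the origin (centre of its underside). Cap seated: its underside flat on this top, the socket over the ball, any yaw. While the cap is being set down they should press on each other with 20 N or so at most (50 N fails); locking strains them three to four times the push on the handle (110 N fails)
- canister_top (a point): centre of the canister's flat top. On the top a polished 28 mm ball on a 7 mm neck, ball centre 24 mm and highest point 38 mm above the flat top, stands NOT here but 18 mm to one side, on a stiff swivel that does not turn by hand, in a direction that differs each time and is not reported: find it by feel (or by sight)
- bowl: leave alone: shallow pale blue glass tea bowl, rim 100 mm across, 42 mm high, between the two fixtures; origin under its centre
- whisk: leave alone: bamboo tea whisk standing upright, 54 mm across, 105 mm high; origin under its centre
- holder: leave alone: white ceramic whisk holder, 62 mm across, 70 mm high; origin under its centre
- coaster: leave alone: flat hard silicone coaster, 92 mm across, 8 mm thick; origin under its centre
- caddy: leave alone: dark wooden tea caddy, 65 mm across, 66 mm high; origin under its centre
- cup: leave alone: white cup, 68 mm across, 55 mm high; origin under its centre
- sweetbox: leave alone: small wooden box 80 x 55 x 40 mm; origin under its centre

How it is judged:
By the outcome, as a careful person would: the job done as asked, in the order asked, and still so for the second after the job is handed in, with the robot touching nothing.
It also fails if it takes over 72 s, if anything falls off the work surface, if the arm or the gripper's body presses on something with over 40 N, if the wrist force passes 120 N, or if a joint passes its speed limit or range.

## Working session

There is one attempt and no reset: what is moved stays moved. The work goes in short steps, Python scripts to look and compute and a tool call to move; the robot and the scene stay as the last step left them, time stands still between calls to the robot, and variables do not carry over. Pictures are saved under pics/ and viewed, and the job is handed in when it is done.

Besides the shell and the picture viewer there is one more tool, called by a JSON object that holds its "method" and its "body", one argument or row to a line. carry_out: Moves the arm, as the interface text tells. Shifts and turns lie within -1 to 1; 1 stands for 4 cm of shift or 5 degrees of turn. Its arguments: {"type":"object","properties":{"travel":{"type":"array"},"roll":{"type":"array"},"grip":{"type":"array"},"newtons":{"type":"number"}},"required":["travel","roll","grip"]}

```bash
ls; mkdir -p pics
python3 - <<'E'
from bench import arm, optics
import cv2,numpy as np
o=arm.get_obs(); print({k:np.round(v,3).tolist() for k,v in o.items()})
for n in ["scene","side","wrist"]:
    d=optics.read_camera(n); cv2.imwrite(f"pics/{n}0.png",d["color"][:,:,::-1]); print(n,d["camera_matrix"].tolist(),d["rvec"],d["tvec"])
E
```

```text
pics
{'time': 0.0, 'qpos': [1.135, 0.616, -0.013, 1.425, 0.008, 1.103, -0.04], 'dq': [0.0, 0.001, 0.001, 0.0, 0.0, -0.0, -0.001], 'joint_efforts': [0.0, -46.922, 0.259, -17.103, 0.01, 0.01, -0.0], 'tool_pos': [0.259, -0.595, 0.23], 'ee_rot': [-0.001, 0.979, 0.203, -0.0], 'contact_force': [-0.357, 0.506, 0.364], 'torque': [-0.047, -0.004, 0.041], 'width': 0.085}
scene [[412.7915644557352, 0.0, 315.7934009550392], [0.0, 412.7915644557352, 208.60992471870483], [0.0, 0.0, 1.0]] [ 2.05463356  0.84264641 -0.46043785] [-0.42756243 -0.14614131  1.29831203]
side [[387.85528619619157, 0.0, 323.80936906538903], [0.0, 387.85528619619157, 195.77111044366967], [0.0, 0.0, 1.0]] [ 0.75055299 -2.46793968  1.28931707] [0.49310535 0.25924338 0.88467743]
wrist [[284.64151931663866, 0.0, 318.93631604850987], [0.0, 284.64151931663866, 202.9850525513864], [0.0, 0.0, 1.0]] [-2.413708    1.58402785  0.23873993] [-0.65085326 -0.03799597  0.38011833]
```

View pics/scene0.png

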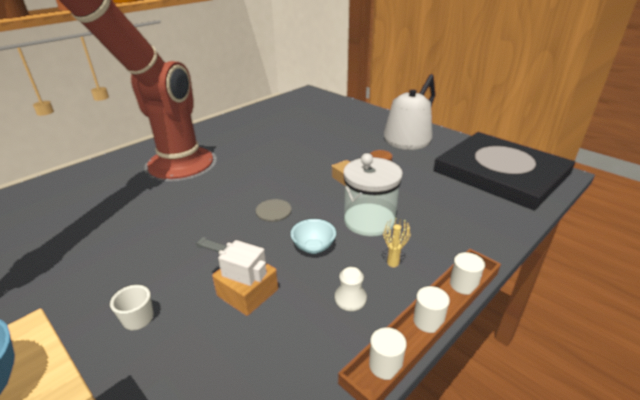

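View pics/side0.png

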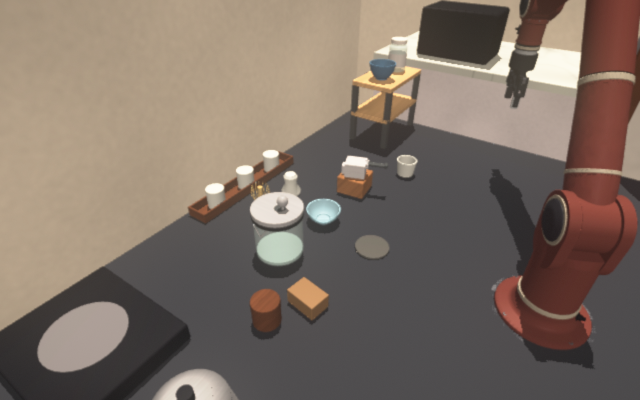

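View pics/wrist0.png

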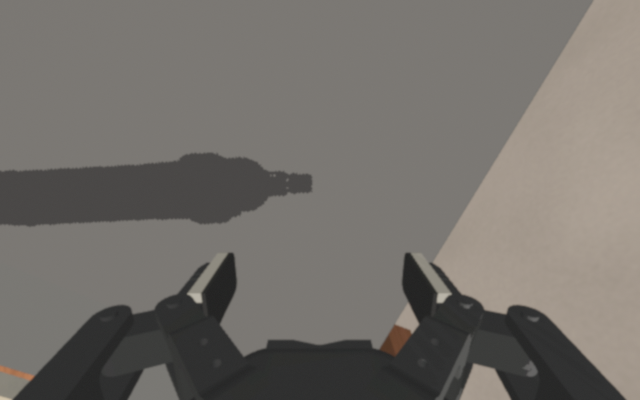

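```bash
cat > h.py <<'E'
from bench import arm, optics
import cv2,numpy as np
from scipy.spatial.transform import Rotation as R
def cam(d):
    Rm=cv2.Rodrigues(np.array(d["rvec"]))[0]; t=np.array(d["tvec"]).ravel(); return np.array(d["camera_matrix"]),Rm,t
def ray(d,u,v):
    K,Rm,t=cam(d); c=-Rm.T@t; r=Rm.T@np.linalg.inv(K)@np.array([u,v,1.]); return c,r/np.linalg.norm(r)
def onz(d,u,v,z):
    c,r=ray(d,u,v); return c+r*(z-c[2])/r[2]
def tri(*a):
    A=np.zeros((3,3));b=np.zeros(3)
    for d,u,v in a:
        c,r=ray(d,u,v); P=np.eye(3)-np.outer(r,r); A+=P;b+=P@c
    x=np.linalg.solve(A,b)
    return x,[float(np.linalg.norm((np.eye(3)-np.outer(ray(d,u,v)[1],ray(d,u,v)[1]))@(x-ray(d,u,v)[0]))) for d,u,v in a]
def proj(d,p):
    K,Rm,t=cam(d); q=K@(Rm@np.array(p)+t); return q[:2]/q[2]
def crop(d,x0,y0,x1,y1,f,name):
    im=d["color"][y0:y1,x0:x1,::-1]; cv2.imwrite("pics/"+name,cv2.resize(np.ascontiguousarray(im),None,fx=f,fy=f,interpolation=cv2.INTER_CUBIC))
def obs():
    o=arm.get_obs(); w,x,y,z=o["ee_rot"]; Rm=R.from_quat([x,y,z,w]).as_matrix(); return o,np.array(o["tool_pos"]),Rm
E
python3 - <<'E'
from h import *
import pickle
s=optics.read_camera("scene"); t=optics.read_camera("side"); pickle.dump((s,t),open("c0.pkl","wb"))
crop(s,180,140,440,320,3,"s1.png"); crop(t,240,140,440,260,4,"t1.png")
E
```

```text
(no output)
```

View pics/s1.png

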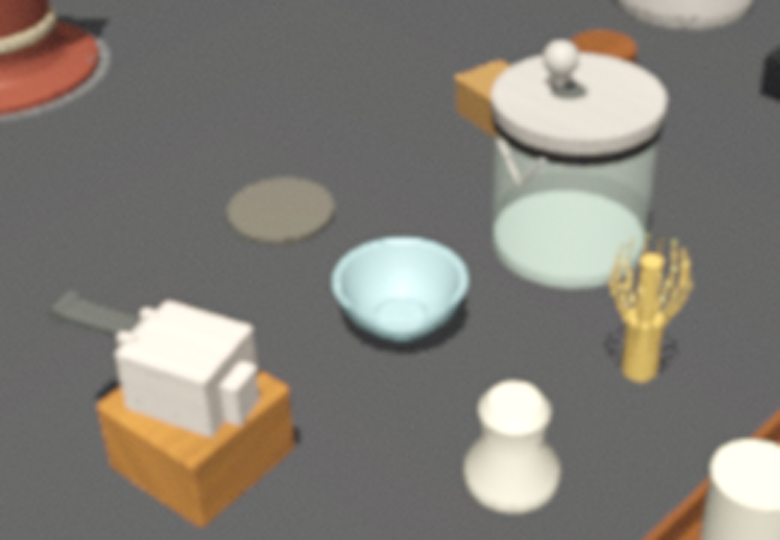

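View pics/t1.png

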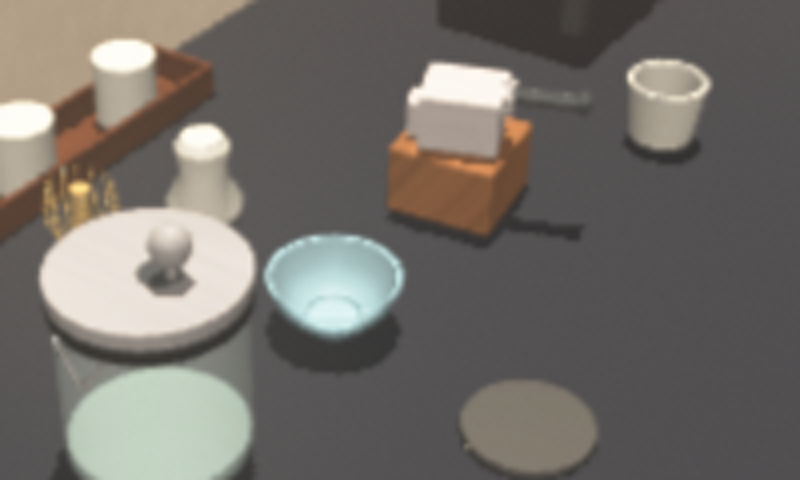

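```bash
cat >> h.py <<'E'
def S(x,y): return ((x+.5)/3-.5+180,(y+.5)/3-.5+140)
def T(x,y): return ((x+.5)/4-.5+240,(y+.5)/4-.5+140)
E
python3 - <<'E'
from h import *
import pickle
s,t=pickle.load(open("c0.pkl","rb"))
np.set_printoptions(precision=4,suppress=True)
print("ball",tri((s,*S(561,57)),(t,*T(168,245))))
print("ball s z.164",onz(s,*S(561,57),.164), onz(t,*T(168,245),.164))
# lid: fit ellipse via points on rim at z=.14
for n,d,F,pts in (("s",s,S,[(491,100),(667,98),(575,55),(580,144),(510,68),(650,68),(515,130),(640,132)]),("t",t,T,[(40,276),(256,272),(150,210),(145,338),(80,226),(220,224),(70,318),(215,320)])):
    P=np.array([onz(d,*F(*p),.14)[:2] for p in pts]); A=np.c_[2*P,np.ones(len(P))]; x=np.linalg.lstsq(A,(P**2).sum(1),rcond=None)[0]; print(n,"lid",x[:2],np.sqrt(x[2]+x[0]**2+x[1]**2))
print("stand top s",[onz(s,*S(*p),.06)[:2] for p in [(97,408),(203,467),(293,384)]])
print("stand top t",[onz(t,*T(*p),.06)[:2] for p in [(390,148),(497,177),(531,124)]])
print("cap top s",[onz(s,*S(*p),.106)[:2] for p in [(117,350),(213,392),(256,340),(170,302)]])
print("cap top t",[onz(t,*T(*p),.106)[:2] for p in [(415,95),(507,102),(517,72),(427,65)]])
print("handle s",[onz(s,*S(*p),.102)[:2] for p in [(52,307),(66,292),(59,300)]])
print("handle t",[onz(t,*T(*p),.102)[:2] for p in [(590,98)]])
for n,p,q,z in [("bowl",(400,285),(335,285),.035)]:
    print(n,onz(s,*S(*p),z),onz(t,*T(*q),z))
E
```

```text
ball (array([0.6006, 0.1746, 0.1648]), [0.00011593657991310804, 0.00011593657991326754])
ball s z.164 [0.5998 0.1758 0.164 ] [0.6011 0.1737 0.164 ]
s lid [0.6224 0.1724] 0.06886945434872402
t lid [0.6165 0.1757] 0.0658689985738044
stand top s [array([ 0.5655, -0.2404]), array([ 0.6553, -0.2237]), array([ 0.6391, -0.1381])]
stand top t [array([ 0.6332, -0.1383]), array([ 0.543 , -0.1494]), array([ 0.558 , -0.2343])]
cap top s [array([ 0.5765, -0.2243]), array([ 0.6497, -0.2056]), array([ 0.6316, -0.158 ]), array([ 0.5618, -0.1733])]
cap top t [array([ 0.6205, -0.152 ]), array([ 0.5564, -0.1832]), array([ 0.5723, -0.2293]), array([ 0.6373, -0.1983])]
handle s [array([ 0.5056, -0.2279]), array([ 0.4986, -0.2129]), array([ 0.5026, -0.2207])]
handle t [array([ 0.5088, -0.2317])]
bowl [0.5932 0.0046 0.035 ] [0.5882 0.0079 0.035 ]
```

```bash
cat >> h.py <<'E'
np.set_printoptions(precision=4,suppress=True)
def rel(p):
    o,t,Rm=obs(); d=Rm.T@(np.array(p)-t); yaw=np.degrees(np.arctan2(Rm[1,0],Rm[0,0])); print("t",o["time"],"tcp",t,"yaw",round(yaw,2),"delta tool mm",d*1000,"units",d/.04, "tilt",np.degrees(np.arccos(-Rm[2,2])),"w",o["width"],"F",np.array(o["contact_force"])); return d
E
python3 - <<'E'
from h import *
rel((.57,-.2,.25))
o,t,Rm=obs(); print(Rm)
d=optics.read_camera("wrist"); K,Rc,tc=cam(d); print("cam in tool",Rm.T@(-Rc.T@tc-t)); print(Rc@Rm)
E
```

```text
t 0.25 tcp [ 0.2588 -0.5959  0.2307] yaw 23.48 delta tool mm [ 443.1444 -239.1225  -18.9835] units [11.0786 -5.9781 -0.4746] tilt 0.06943323782701971 w 0.08536452907707981 F [ 0.1303 -0.2824 -0.02  ]
[[ 0.9172  0.3984 -0.0005]
 [ 0.3984 -0.9172  0.0011]
 [-0.     -0.0012 -1.    ]]
cam in tool [ 0.0735  0.0023 -0.1427]
[[-0.001   1.      0.0005]
 [-0.9569 -0.0008 -0.2906]
 [-0.2906 -0.0008  0.9569]]
```

{"method": "carry_out", "body": {
  "travel": [
    [0.75, -0.4, -0.03],
    [0.75, -0.4, -0.03],
    [0.75, -0.4, -0.03],
    [0.75, -0.4, -0.03],
    [0.75, -0.4, -0.03],
    [0.75, -0.4, -0.03],
    [0.75, -0.4, -0.03],
    [0.75, -0.4, -0.03]
  ],
  "roll": [0, 0, 0, 0, 0, 0, 0, 0],
  "grip": [1, 1, 1, 1, 1, 1, 1, 1],
  "newtons": 20
}}

```text
time: 0.97
tool_pos: [0.4251, -0.386, 0.2374]
ee_rot: [0.002, 0.981, 0.192, -0.005]
contact_force: [1.0, -1.0, -0.6]
width: 0.0854
```

Run:
```python
from h import *
rel((.57,-.2,.25))
```

```text
t 0.9667 tcp [ 0.4251 -0.386   0.2374] yaw 22.11 delta tool mm [ 204.0831 -117.7488  -14.8411] units [ 5.1021 -2.9437 -0.371 ] tilt 0.5755289714011274 w 0.08542073488920277 F [ 0.991  -1.03   -0.5868]
```

{"method": "carry_out", "body": {
  "travel": [
    [0.75, -0.43, -0.05],
    [0.75, -0.43, -0.05],
    [0.75, -0.43, -0.05],
    [0.75, -0.43, -0.05],
    [0.75, -0.43, -0.05],
    [0.75, -0.43, -0.05],
    [0.4, -0.2, 0],
    [0, 0, 0]
  ],
  "roll": [0, 0, 0, 0, 0, 0, 0, 0],
  "grip": [1, 1, 1, 1, 1, 1, 1, 1]
}}

```text
time: 1.63
tool_pos: [0.5762, -0.1887, 0.2486]
ee_rot: [-0.0, 0.98, 0.199, -0.001]
contact_force: [0.1, -0.5, -0.1]
width: 0.0858
```

Run:
```python
from h import *
rel((.57,-.2,.25))
d=optics.read_camera("wrist"); cv2.imwrite("pics/w1.png",d["color"][:,:,::-1])
import pickle; pickle.dump(d,open("w1.pkl","wb"))
```

```text
t 1.6333 tcp [ 0.5762 -0.1887  0.2486] yaw 22.93 delta tool mm [-10.1452   7.9901  -1.366 ] units [-0.2536  0.1998 -0.0342] tilt 0.13994226460151007 w 0.085788264761907 F [ 0.1474 -0.484  -0.1323]
```

View pics/w1.png

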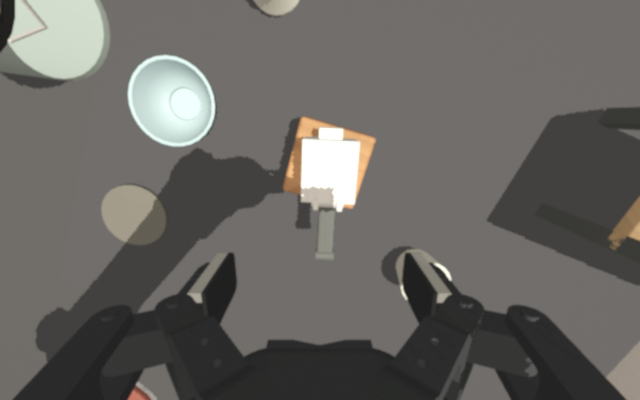

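Run:
```python
from h import *
import pickle
d=pickle.load(open("w1.pkl","rb")); crop(d,270,110,400,265,3.8,"w1c.png")
```

```text
(no output)
```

View pics/w1c.png

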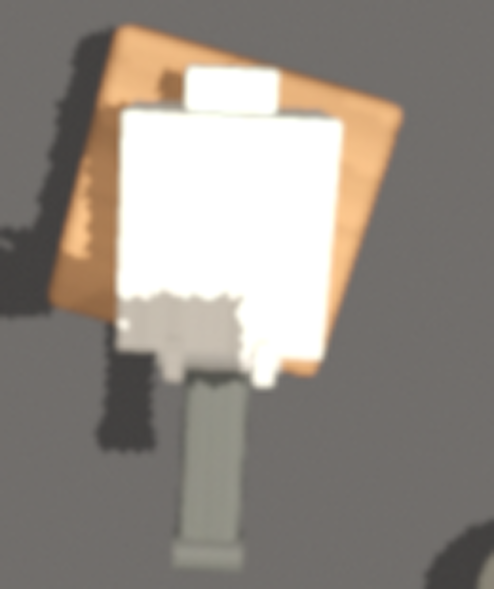

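Run:
```python
from h import *
import pickle
d=pickle.load(open("w1.pkl","rb"))
F=lambda x,y:((x+.5)/3.8-.5+270,(y+.5)/3.8-.5+110)
P=[onz(d,*F(*p),.106)[:2] for p in [(121,108),(343,119),(324,361),(117,351)]]
print(P,np.mean(P,0)); 
a=(P[0]+P[1]-P[2]-P[3])/2; b=(P[0]+P[3]-P[1]-P[2])/2
print(np.linalg.norm(a),np.degrees(np.arctan2(a[1],a[0])),np.linalg.norm(b),np.degrees(np.arctan2(b[1],b[0]))-90)
H=[onz(d,*F(*p),.105)[:2] for p in [(208,566),(208,541),(215,385)]]
print("handle",H); h=H[2]-H[0];print(np.degrees(np.arctan2(h[1],h[0])))
St=np.array([onz(d,*F(*p),.06)[:2] for p in [(120,25),(403,105),(318,375),(50,300)]]);print("stand",St.mean(0),St)
```

```text
[array([ 0.6192, -0.1541]), array([ 0.6389, -0.208 ]), array([ 0.5776, -0.2312]), array([ 0.5581, -0.1775])] [ 0.5985 -0.1927]
0.06551063537895267 20.78443619196198 0.05728138693483014 20.05132663540185
handle [array([ 0.5068, -0.2267]), array([ 0.5143, -0.2235]), array([ 0.5592, -0.2064])]
21.196346687568532
stand [ 0.5997 -0.1927] [[ 0.637  -0.1437]
 [ 0.6486 -0.2302]
 [ 0.5617 -0.2425]
 [ 0.5514 -0.1542]]
```

```bash
cat >> h.py <<'E'
C=np.array([.599,-.1922,.06]); YAW=np.radians(20.5); X=np.array([np.cos(YAW),np.sin(YAW),0])
def capx(x,z,y=0): return C*[1,1,0]+x*X+y*np.array([-X[1],X[0],0])+[0,0,z]
E
python3 - <<'E'
from h import *
rel(capx(-.101,.15)); rel(capx(-.101,.09))
E
```

```text
t 1.6833 tcp [ 0.5752 -0.1901  0.2486] yaw 22.85 delta tool mm [-79.4285   7.121   98.8904] units [-1.9857  0.178   2.4723] tilt 0.19663612861062132 w 0.08500716239220875 F [ 0.4136  0.1808 -0.1973]
t 1.6833 tcp [ 0.5752 -0.1901  0.2486] yaw 22.85 delta tool mm [-79.2274   7.1656 158.8901] units [-1.9807  0.1791  3.9723] tilt 0.19663612861062132 w 0.08500716239220875 F [ 0.4136  0.1808 -0.1973]
```

{"method": "carry_out", "body": {
  "travel": [
    [-0.55, 0.05, 0.6],
    [-0.55, 0.05, 0.6],
    [-0.55, 0.05, 0.6],
    [-0.5, 0.05, 0.6],
    [0, 0, 0.1],
    [0, 0, 0],
    [0, 0, 0],
    [0, 0, 0]
  ],
  "roll": [0.25, 0.25, 0, 0, 0, 0, 0, 0],
  "grip": [0, 0, 0, 0, 0, 0, 0, 0],
  "newtons": 20
}}

```text
time: 2.35
tool_pos: [0.49, -0.2421, 0.1479]
ee_rot: [0.005, 0.986, 0.169, -0.002]
contact_force: [0.2, -0.1, -0.0]
width: 0.0426
```

Run:
```python
from h import *
rel(capx(-.101,.09))
d=optics.read_camera("wrist"); cv2.imwrite("pics/w2.png",d["color"][:,:,::-1])
d=optics.read_camera("scene"); crop(d,150,180,300,320,4,"s2.png")
```

```text
t 2.35 tcp [ 0.49   -0.2421  0.1479] yaw 19.43 delta tool mm [18.7172 -9.4615 57.7655] units [ 0.4679 -0.2365  1.4441] tilt 0.5921996162341384 w 0.042624367980076475 F [ 0.166  -0.099  -0.0122]
```

View pics/w2.png

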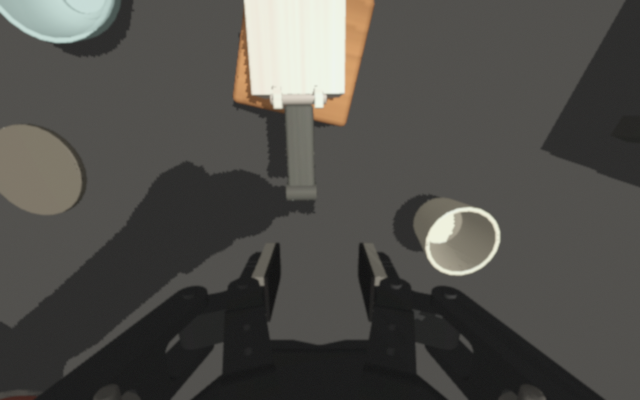

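View pics/s2.png

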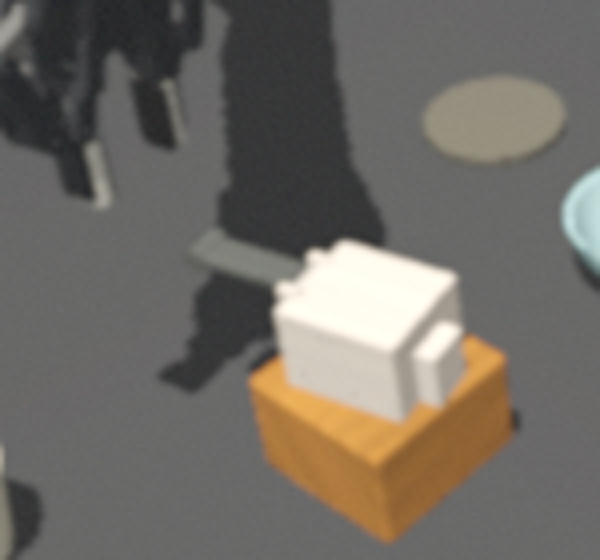

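{"method": "carry_out", "body": {
  "travel": [
    [0.2, -0.12, 0.25],
    [0.1, -0.06, 0.3],
    [0.1, -0.04, 0.3],
    [0.0, 0, 0.3],
    [0, 0, 0.2],
    [0, 0, 0],
    [0, 0, 0],
    [0, 0, 0]
  ],
  "roll": [-0.15, 0, 0, 0, 0, 0, 0, 0],
  "grip": [0, 0, 0, 0, 0, 0, 0, 0]
}}

```text
time: 3.12
tool_pos: [0.5146, -0.2213, 0.094]
ee_rot: [0.007, 0.983, 0.183, 0.007]
contact_force: [-0.4, 0.6, 0.7]
width: 0.0428
```

Run:
```python
from h import *
rel(capx(-.101,.09))
```

```text
t 3.1167 tcp [ 0.5146 -0.2213  0.094 ] yaw 21.11 delta tool mm [-11.7908   2.0841   3.8752] units [-0.2948  0.0521  0.0969] tilt 1.0653516856708198 w 0.04280534035082584 F [-0.3939  0.6049  0.7238]
```

{"method": "carry_out", "body": {
  "travel": [
    [-0.15, 0.02, 0.05],
    [-0.05, 0, 0],
    [0, 0, 0],
    [0, 0, 0],
    [0, 0, 0],
    [0, 0, 0],
    [0, 0, 0],
    [0, 0, 0]
  ],
  "roll": [0, 0, 0, 0, 0, 0, 0, 0],
  "grip": [0, 0, 0, 0, 0, 0, 0, 0]
}}

```text
time: 3.78
tool_pos: [0.5078, -0.227, 0.0945]
ee_rot: [0.008, 0.983, 0.182, 0.009]
contact_force: [0.1, -0.6, -0.3]
width: 0.0428
```

Run:
```python
from h import *
rel(capx(-.101,.09)); print(arm.get_obs()["dq"])
d=optics.read_camera("wrist"); cv2.imwrite("pics/w3.png",d["color"][:,:,::-1])
rel(capx(-.101,.09)); print(arm.get_obs()["dq"])
```

```text
t 3.7833 tcp [ 0.5078 -0.227   0.0945] yaw 21.01 delta tool mm [-3.4771 -0.7474  4.4743] units [-0.0869 -0.0187  0.1119] tilt 1.38908716757762 w 0.0427515129839776 F [ 0.0846 -0.5515 -0.3213]
[-0.0003 -0.0017 -0.0017 -0.0008 -0.0003 -0.0002  0.0001]
t 3.8333 tcp [ 0.5079 -0.227   0.0945] yaw 21.01 delta tool mm [-3.5235 -0.7627  4.4379] units [-0.0881 -0.0191  0.1109] tilt 1.3890112116323288 w 0.04241484214984546 F [0.3123 0.5646 0.0523]
[ 0.0009  0.0003 -0.0012 -0.0027  0.0024 -0.0005  0.0014]
```

View pics/w3.png

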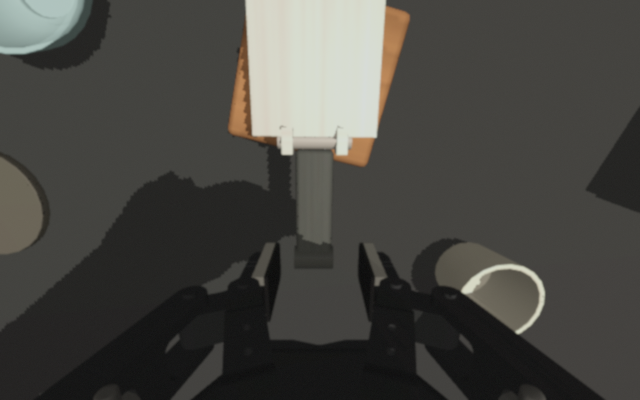

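{"method": "carry_out", "body": {
  "travel": [
    [-0.05, -0.04, 0.08],
    [0, -0.01, 0.03],
    [0, 0, 0],
    [0, 0, 0],
    [0, 0, 0],
    [0, 0, 0],
    [0, 0, 0],
    [0, 0, 0]
  ],
  "roll": [0, 0, 0, 0, 0, 0, 0, 0],
  "grip": [0, 0, 0, -0.7, -0.7, -0.7, -0.7, -0.7],
  "newtons": 20
}}

```text
time: 4.5
tool_pos: [0.505, -0.2254, 0.0893]
ee_rot: [0.008, 0.983, 0.182, 0.008]
contact_force: [0.3, 0.7, 0.1]
width: 0.0197
```

Run:
```python
from h import *
rel(capx(-.101,.09)); print(arm.get_obs()["dq"])
d=optics.read_camera("wrist"); cv2.imwrite("pics/w4.png",d["color"][:,:,::-1])
```

```text
t 4.5 tcp [ 0.505  -0.2254  0.0893] yaw 21.04 delta tool mm [-1.3086  1.8676 -0.6467] units [-0.0327  0.0467 -0.0162] tilt 1.3377222554257173 w 0.01972461040919265 F [0.2919 0.737  0.0591]
[ 0.0002  0.      0.0002 -0.0011  0.0007  0.0005 -0.0002]
```

View pics/w4.png

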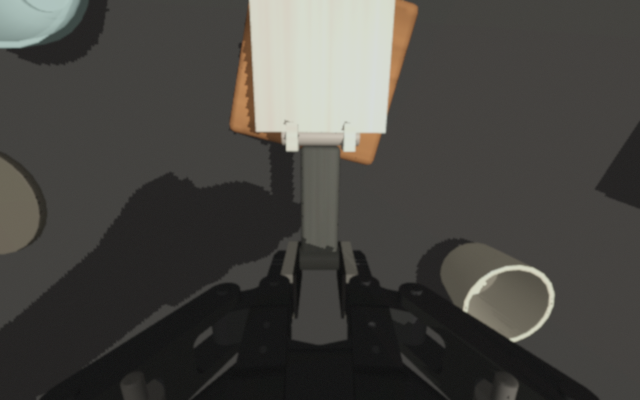

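{"method": "carry_out", "body": {
  "travel": [
    [0, 0, -0.06],
    [0, 0, -0.06],
    [0, 0, -0.06],
    [0, 0, 0],
    [0, 0, 0],
    [0, 0, 0],
    [0, 0, 0],
    [0, 0, 0]
  ],
  "roll": [0, 0, 0, 0, 0, 0, 0, 0],
  "grip": [-0.7, -0.7, -0.7, -0.7, -0.7, -0.7, -0.7, -0.7],
  "newtons": 20
}}

```text
time: 5.22
tool_pos: [0.5049, -0.2243, 0.0956]
ee_rot: [0.007, 0.983, 0.183, 0.008]
contact_force: [1.0, 0.1, -2.6]
width: 0.0195
```

Run:
```python
from h import *
rel(capx(-.101,.09)); print(arm.get_obs()["torque"])
d=optics.read_camera("wrist"); cv2.imwrite("pics/w5.png",d["color"][:,:,::-1])
d=optics.read_camera("side"); crop(d,310,130,440,220,6,"t5.png")
```

```text
t 5.2167 tcp [ 0.5049 -0.2243  0.0956] yaw 21.05 delta tool mm [-1.7375  2.8103  5.651 ] units [-0.0434  0.0703  0.1413] tilt 1.250781027403935 w 0.019464449154300806 F [ 0.9521  0.078  -2.5596]
[ 0.0208 -0.091  -0.0242]
```

View pics/w5.png

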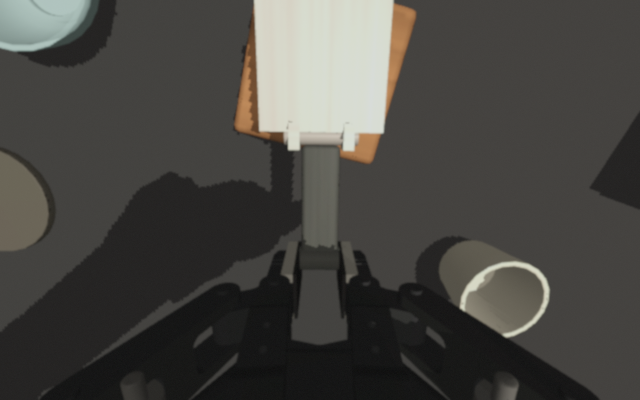

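View pics/t5.png

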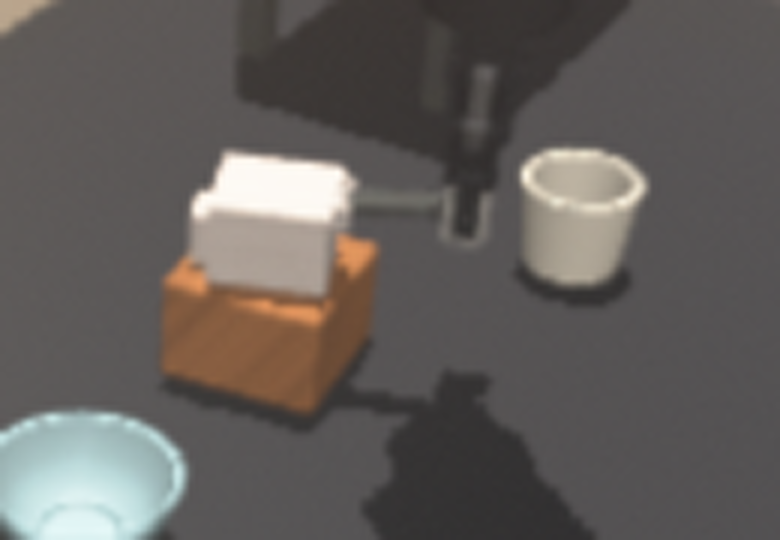

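{"method": "carry_out", "body": {
  "travel": [
    [0, 0, -0.06],
    [0.01, 0, -0.06],
    [0.01, 0, -0.06],
    [0, 0, 0],
    [0, 0, 0],
    [0, 0, 0],
    [0, 0, 0],
    [0, 0, 0]
  ],
  "roll": [0, 0, 0, 0, 0, 0, 0, 0],
  "grip": [-0.7, -0.7, -0.7, -0.7, -0.7, -0.7, -0.7, -0.7]
}}

```text
time: 5.98
tool_pos: [0.5057, -0.2233, 0.1037]
ee_rot: [0.007, 0.983, 0.183, 0.008]
contact_force: [1.2, 0.6, -3.9]
width: 0.0192
```

Run:
```python
from h import *
rel(capx(-.101,.09)); print(arm.get_obs()["torque"])
d=optics.read_camera("wrist"); cv2.imwrite("pics/w6.png",d["color"][:,:,::-1])
d=optics.read_camera("side"); crop(d,310,130,440,220,6,"t6.png")
```

```text
t 5.9833 tcp [ 0.5057 -0.2233  0.1037] yaw 21.09 delta tool mm [-2.9172  3.2772 13.6684] units [-0.0729  0.0819  0.3417] tilt 1.2419032998468096 w 0.019152055826320482 F [ 1.1937  0.5652 -3.9478]
[ 0.0715 -0.125  -0.037 ]
```

View pics/t6.png

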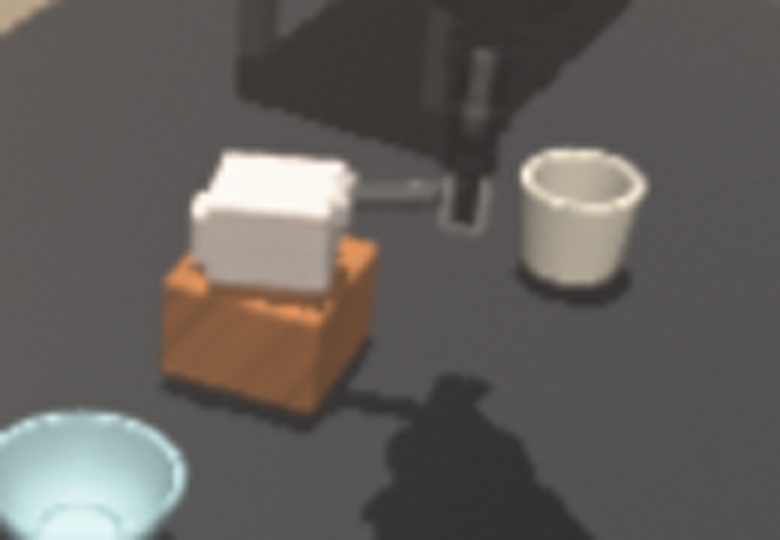

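{"method": "carry_out", "body": {
  "travel": [
    [0, 0, 0],
    [0, 0, 0],
    [0, 0, 0],
    [0, 0, 0],
    [0, 0, 0],
    [0, 0, 0],
    [0, 0, 0],
    [0, 0, 0]
  ],
  "roll": [0, 0, 0, 0, 0, 0, 0, 0],
  "grip": [-0.35, -0.35, -0.35, -0.35, -0.35, -0.35, -0.35, -0.35]
}}

```text
time: 6.75
tool_pos: [0.5058, -0.225, 0.1057]
ee_rot: [0.008, 0.983, 0.183, 0.009]
contact_force: [0.8, 0.4, -0.7]
width: 0.0278
```

Run:
```python
from h import *
rel(capx(-.101,.09)); print(arm.get_obs()["torque"])
d=optics.read_camera("wrist"); cv2.imwrite("pics/w7.png",d["color"][:,:,::-1])
d=optics.read_camera("side"); crop(d,310,130,440,220,6,"t7.png")
```

```text
t 6.75 tcp [ 0.5058 -0.225   0.1057] yaw 21.05 delta tool mm [-2.4332  1.643  15.6813] units [-0.0608  0.0411  0.392 ] tilt 1.3963178827938878 w 0.027816040861106565 F [ 0.795   0.3935 -0.673 ]
[ 0.0178  0.0479 -0.0116]
```

View pics/t7.png

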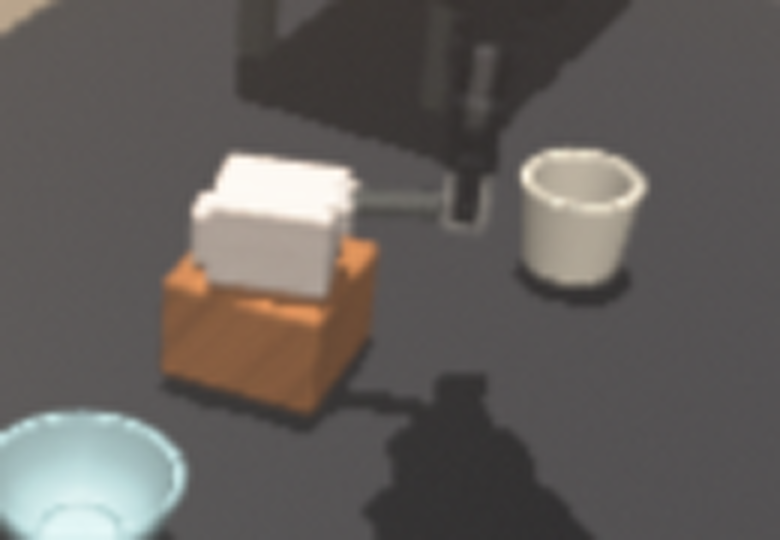

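View pics/w7.png

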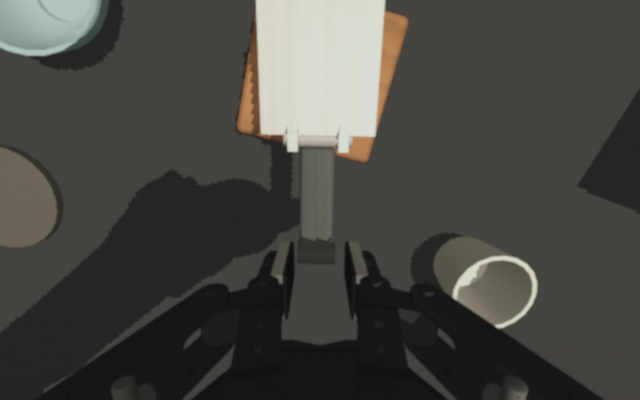

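{"method": "carry_out", "body": {
  "travel": [
    [-0.1, 0, 0.05],
    [-0.06, 0, 0.03],
    [0, 0, 0],
    [0, 0, 0],
    [0, 0, 0],
    [0, 0, 0],
    [0, 0, 0],
    [0, 0, 0]
  ],
  "roll": [0, 0, 0, 0, 0, 0, 0, 0],
  "grip": [-0.35, -0.35, -0.35, -0.35, -0.35, -0.35, -0.35, -0.35]
}}

```text
time: 7.52
tool_pos: [0.4988, -0.2276, 0.1017]
ee_rot: [0.008, 0.983, 0.182, 0.008]
contact_force: [1.3, -0.3, -0.4]
width: 0.0275
```

Run:
```python
from h import *
rel(capx(-.106,.102)); o,t,Rm=obs(); print(Rm[:,2])
d=optics.read_camera("wrist"); cv2.imwrite("pics/w8.png",d["color"][:,:,::-1])
```

```text
t 7.5167 tcp [ 0.4988 -0.2276  0.1017] yaw 21.03 delta tool mm [ 0.248   1.9572 -0.2692] units [ 0.0062  0.0489 -0.0067] tilt 1.346211900420219 w 0.027523609753307265 F [ 1.3431 -0.2699 -0.3971]
[ 0.0196 -0.0129 -0.9997]
```

View pics/w8.png

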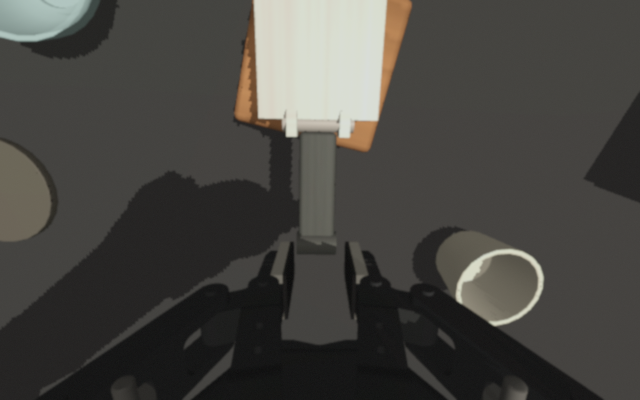

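{"method": "carry_out", "body": {
  "travel": [
    [0, 0, 0],
    [0, 0, 0],
    [0, 0, 0],
    [0, 0, 0],
    [0, 0, -0.06],
    [0.0, 0, -0.06],
    [0.0, 0, -0.06],
    [0, 0, 0]
  ],
  "roll": [0, 0, 0, 0, 0, 0, 0, 0],
  "grip": [-0.7, -0.7, -0.7, -0.7, -0.7, -0.7, -0.7, -0.7],
  "newtons": 20
}}

```text
time: 8.23
tool_pos: [0.4994, -0.2264, 0.1088]
ee_rot: [0.008, 0.983, 0.183, 0.009]
contact_force: [0.1, -0.8, -3.7]
width: 0.0192
```

Run:
```python
from h import *
rel(capx(-.106,.102)); o,t,Rm=obs(); print(o["torque"])
d=optics.read_camera("side"); crop(d,310,130,440,220,6,"t8.png")
```

```text
t 8.2333 tcp [ 0.4994 -0.2264  0.1088] yaw 21.09 delta tool mm [-0.8502  2.7154  6.7931] units [-0.0213  0.0679  0.1698] tilt 1.3327292711021375 w 0.01915952800842512 F [ 0.061  -0.8197 -3.7298]
[-0.0269  0.0284 -0.0629]
```

View pics/t8.png

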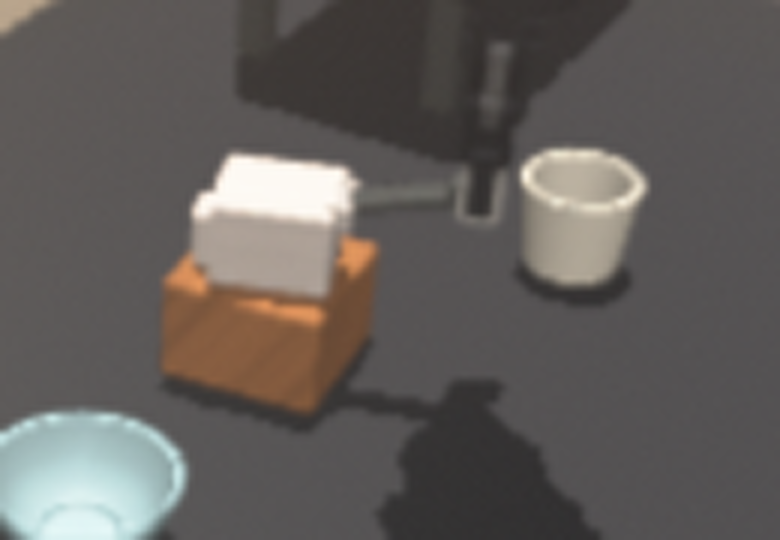

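{"method": "carry_out", "body": {
  "travel": [
    [0.01, 0, -0.06],
    [0.01, 0, -0.06],
    [0.01, 0, -0.06],
    [0.02, 0, -0.06],
    [0.02, 0, -0.06],
    [0.02, 0, -0.06],
    [0, 0, 0],
    [0, 0, 0]
  ],
  "roll": [0, 0, 0, 0, 0, 0, 0, 0],
  "grip": [-0.7, -0.7, -0.7, -0.7, -0.7, -0.7, -0.7, -0.7],
  "newtons": 20
}}

```text
time: 8.95
tool_pos: [0.503, -0.2235, 0.124]
ee_rot: [0.007, 0.983, 0.184, 0.009]
contact_force: [1.1, -0.4, -3.2]
width: 0.0192
```

Run:
```python
from h import *
rel(capx(-.106,.102)); o,t,Rm=obs(); print(o["torque"])
d=optics.read_camera("side"); crop(d,310,130,440,220,6,"t9.png")
```

```text
t 8.95 tcp [ 0.503  -0.2235  0.124 ] yaw 21.16 delta tool mm [-5.4715  3.8875 21.9992] units [-0.1368  0.0972  0.55  ] tilt 1.279167465166212 w 0.01918731132549399 F [ 1.0804 -0.3646 -3.2386]
[ 0.0915 -0.1866  0.0158]
```

View pics/t9.png

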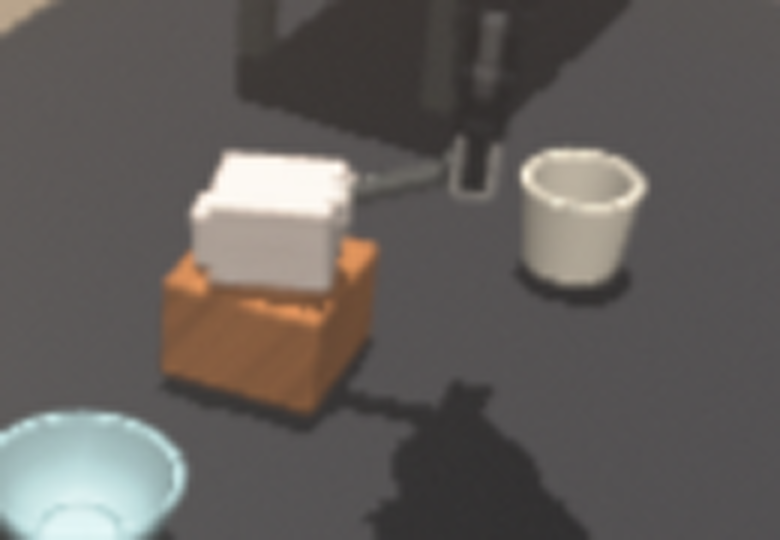

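{"method": "carry_out", "body": {
  "travel": [
    [0, 0, 0],
    [0, 0, 0],
    [0, 0, 0],
    [0, 0, 0],
    [0, 0, 0],
    [0, 0, 0],
    [0, 0, 0],
    [0, 0, 0]
  ],
  "roll": [0, 0, 0, 0, 0, 0, 0, 0],
  "grip": [-0.35, -0.35, -0.35, -0.35, -0.35, -0.35, -0.35, -0.35]
}}

```text
time: 9.67
tool_pos: [0.5021, -0.2258, 0.1256]
ee_rot: [0.008, 0.983, 0.182, 0.009]
contact_force: [0.4, -0.2, -0.1]
width: 0.0277
```

Run:
```python
from h import *
rel(capx(-.106,.102)); print(arm.get_obs()["torque"])
d=optics.read_camera("wrist"); cv2.imwrite("pics/w10.png",d["color"][:,:,::-1])
d=optics.read_camera("side"); crop(d,310,130,440,220,6,"t10.png")
```

```text
t 9.6667 tcp [ 0.5021 -0.2258  0.1256] yaw 21.02 delta tool mm [-3.7924  1.9524 23.6199] units [-0.0948  0.0488  0.5905] tilt 1.3580737674488075 w 0.027663457746187097 F [ 0.3548 -0.1906 -0.105 ]
[ 0.0005 -0.0033 -0.0025]
```

View pics/t10.png

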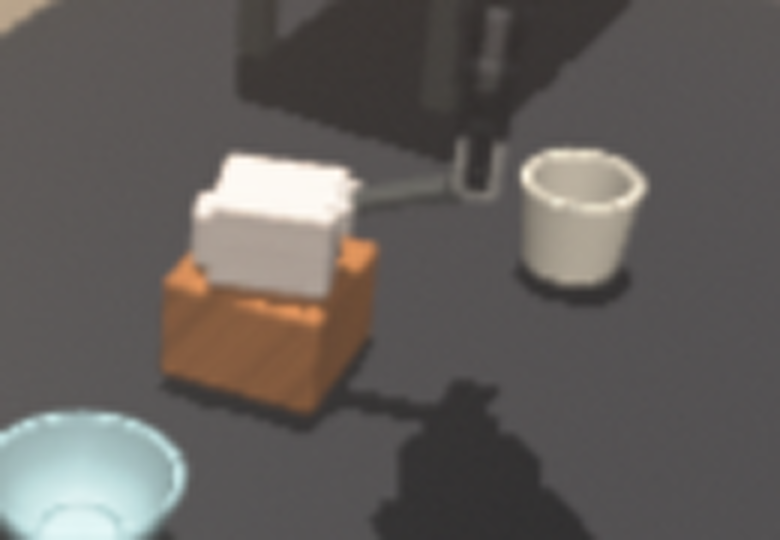

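View pics/w10.png

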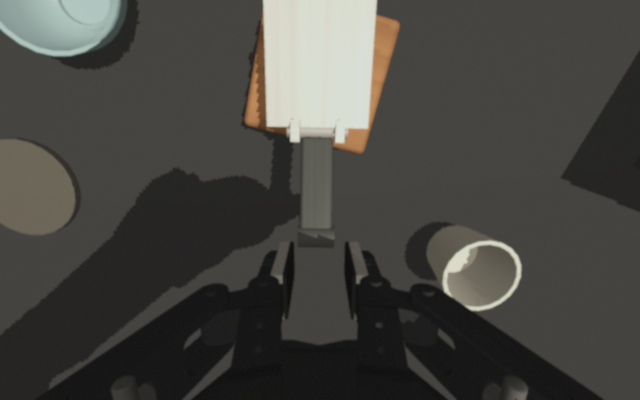

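```bash
cat >> h.py <<'E'
def theta(d,v):
    best=[]
    for th in np.arange(-.05,.9,.005):
        c,s_=np.cos(th),np.sin(th)
        vv=max(proj(d,capx(-.034-.066*c+n*s_*1,.102+.066*s_+n*c))[1] for n in (.005,-.005))
        best.append((abs(vv-v),th))
    return min(best)
E
cat > look.py <<'E'
from h import *
import sys
rel(capx(-.106,.102)); print(arm.get_obs()["torque"])
n=sys.argv[1]
d=optics.read_camera("wrist"); cv2.imwrite(f"pics/w{n}.png",d["color"][:,:,::-1])
import pickle; pickle.dump(d,open("wl.pkl","wb"))
E
python3 - <<'E'
from h import *
import pickle
# current wrist pose unchanged
d=optics.read_camera("wrist"); pickle.dump(d,open("wl.pkl","wb"))
for v in (244,246,248): print(theta(d,v))
E
```

```text
(np.float64(0.0020718689852117222), np.float64(0.27999999999999986))
(np.float64(1.7095687828794723), np.float64(0.3499999999999998))
(np.float64(3.7095687828794723), np.float64(0.3499999999999998))
```

{"method": "carry_out", "body": {
  "travel": [
    [-0.04, 0, 0.09],
    [0, 0, 0.06],
    [0, 0, 0],
    [0, 0, 0],
    [0, 0, 0],
    [0.02, 0, -0.06],
    [0.02, 0, -0.06],
    [0.02, 0, -0.06]
  ],
  "roll": [0, 0, 0, 0, 0, 0, 0, 0],
  "grip": [-0.35, -0.35, -0.35, -0.7, -0.7, -0.7, -0.7, -0.7]
}}

```text
time: 10.48
tool_pos: [0.5024, -0.2248, 0.1253]
ee_rot: [0.007, 0.983, 0.182, 0.008]
contact_force: [1.9, 0.3, -3.0]
width: 0.0182
```

Run:
```python
from h import *
rel(capx(-.106,.102))
```

```text
t 10.4833 tcp [ 0.5024 -0.2248  0.1253] yaw 21.04 delta tool mm [-4.4535  2.856  23.3433] units [-0.1113  0.0714  0.5836] tilt 1.2272189586349556 w 0.018202147810073285 F [ 1.9435  0.2743 -2.9805]
```

{"method": "carry_out", "body": {
  "travel": [
    [0.03, 0, -0.06],
    [0.02, 0, -0.03],
    [0, 0, 0],
    [0, 0, 0],
    [0, 0, 0],
    [0, 0, 0],
    [0, 0, 0],
    [0, 0, 0]
  ],
  "roll": [0, 0, 0, 0, 0, 0, 0, 0],
  "grip": [-0.7, -0.7, -0.7, -0.35, -0.35, -0.35, -0.35, -0.35]
}}

```text
time: 11.15
tool_pos: [0.5048, -0.2242, 0.1307]
ee_rot: [0.008, 0.983, 0.183, 0.008]
contact_force: [-0.7, 0.9, 0.4]
width: 0.028
```

```bash
python3 look.py 11; python3 -c "
from h import *
d=optics.read_camera('side'); crop(d,310,130,440,220,6,'t11.png')"
```

```text
t 11.15 tcp [ 0.5048 -0.2242  0.1307] yaw 21.05 delta tool mm [-6.9303  2.3875 28.6383] units [-0.1733  0.0597  0.716 ] tilt 1.312755359063934 w 0.027968400516225372 F [-0.6837  0.93    0.438 ]
[ 0.0002 -0.0121 -0.0197]
```

View pics/t11.png

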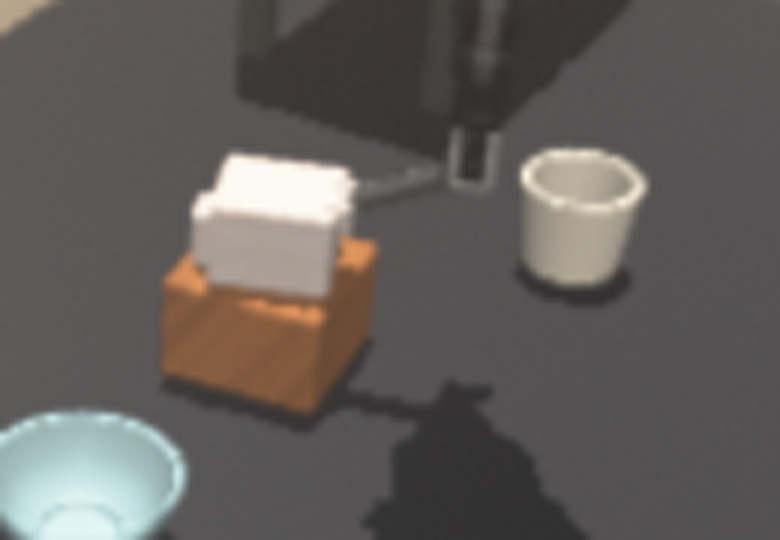

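View pics/w11.png

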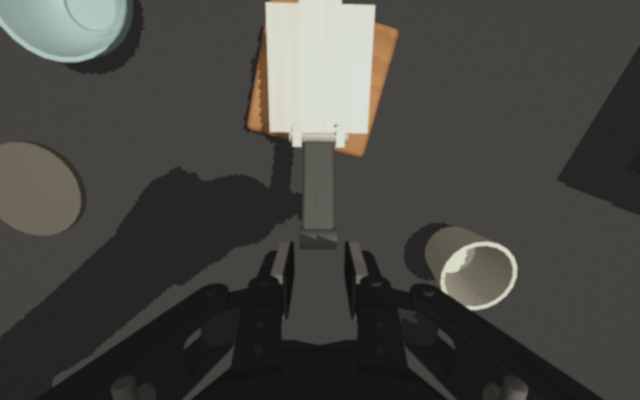

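```bash
cat >> h.py <<'E'
def th_side(d,u,v):
    r=[]
    for th in np.arange(-.1,.9,.01):
        for rr in np.arange(.05,.068,.002):
            q=proj(d,capx(-.034-rr*np.cos(th),.102+rr*np.sin(th))); r.append((np.hypot(*(q-[u,v])),th,rr))
    return [tuple(np.round(x,3)) for x in sorted(r)[:4]]
E
python3 - <<'E'
from h import *
import pickle
s,t=pickle.load(open("c0.pkl","rb"))
U=lambda x,y:((x+.5)/6-.5+310,(y+.5)/6-.5+130)
print(th_side(t,*U(435,172))); print(th_side(t,*U(425,174)));print(th_side(t,*U(445,184)));print(th_side(t,*T(580,98)))
E
```

```text
[(np.float64(0.062), np.float64(0.43), np.float64(0.052)), (np.float64(0.156), np.float64(0.44), np.float64(0.052)), (np.float64(0.172), np.float64(0.42), np.float64(0.052)), (np.float64(0.302), np.float64(0.45), np.float64(0.052))]
[(np.float64(1.101), np.float64(0.45), np.float64(0.05)), (np.float64(1.105), np.float64(0.44), np.float64(0.05)), (np.float64(1.114), np.float64(0.46), np.float64(0.05)), (np.float64(1.127), np.float64(0.43), np.float64(0.05))]
[(np.float64(0.317), np.float64(0.28), np.float64(0.056)), (np.float64(0.328), np.float64(0.29), np.float64(0.056)), (np.float64(0.33), np.float64(0.28), np.float64(0.054)), (np.float64(0.363), np.float64(0.29), np.float64(0.054))]
[(np.float64(0.311), np.float64(0.04), np.float64(0.056)), (np.float64(0.312), np.float64(0.03), np.float64(0.056)), (np.float64(0.353), np.float64(0.04), np.float64(0.058)), (np.float64(0.359), np.float64(0.03), np.float64(0.058))]
```

{"method": "carry_out", "body": {
  "travel": [
    [-0.04, 0, 0.07],
    [0, 0, 0.05],
    [0, 0, 0],
    [0, 0, 0],
    [0, 0, 0],
    [0.02, 0, -0.06],
    [0.03, 0, -0.06],
    [0.03, 0, -0.06]
  ],
  "roll": [0, 0, 0, 0, 0, 0, 0, 0],
  "grip": [-0.35, -0.35, -0.35, -0.7, -0.7, -0.7, -0.7, -0.7]
}}

```text
time: 11.92
tool_pos: [0.5057, -0.223, 0.1317]
ee_rot: [0.007, 0.983, 0.183, 0.008]
contact_force: [1.3, 0.7, -1.9]
width: 0.0186
```

{"method": "carry_out", "body": {
  "travel": [
    [0.03, 0, -0.06],
    [0.03, 0, -0.06],
    [0.03, 0, -0.06],
    [0, 0, 0],
    [0, 0, 0],
    [0, 0, 0],
    [0, 0, 0],
    [0, 0, 0]
  ],
  "roll": [0, 0, 0, 0, 0, 0, 0, 0],
  "grip": [-0.7, -0.7, -0.7, -0.7, -0.35, -0.35, -0.35, -0.35]
}}

```text
time: 12.58
tool_pos: [0.51, -0.2216, 0.141]
ee_rot: [0.008, 0.983, 0.183, 0.008]
contact_force: [-0.6, -0.2, -1.7]
width: 0.0278
```

```bash
python3 look.py 12; python3 -c "
from h import *
d=optics.read_camera('side'); crop(d,310,130,440,220,6,'t12.png')"
```

```text
t 12.5833 tcp [ 0.51   -0.2216  0.141 ] yaw 21.07 delta tool mm [-12.8627   2.791   38.8806] units [-0.3216  0.0698  0.972 ] tilt 1.273932864160595 w 0.02778663069709707 F [-0.5527 -0.2051 -1.6673]
[-0.0071  0.0002 -0.025 ]
```

View pics/t12.png

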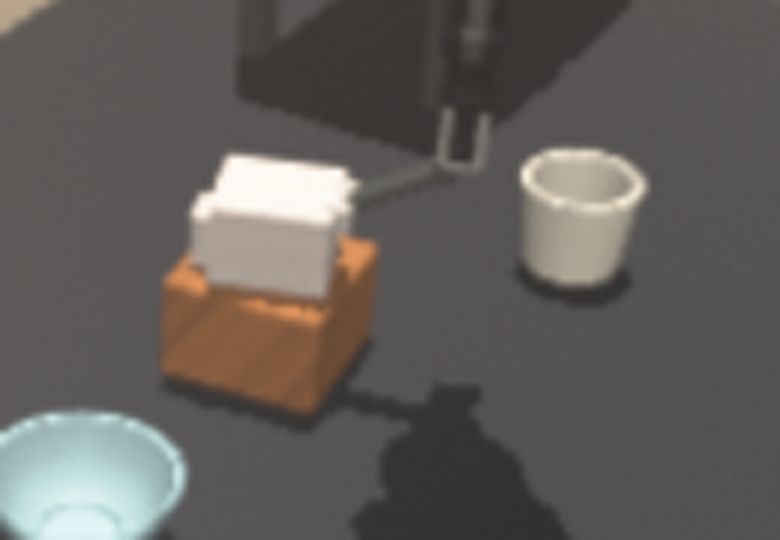

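View pics/w12.png

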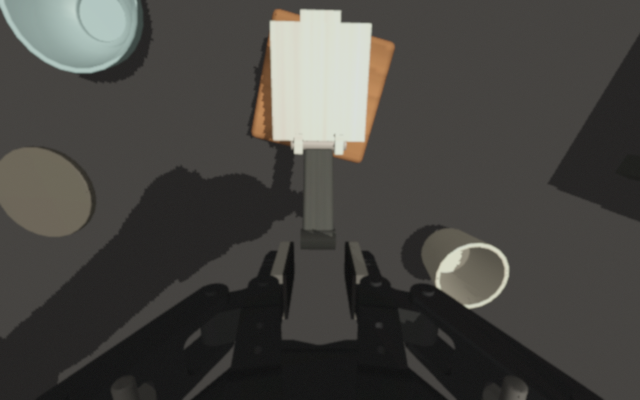

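{"method": "carry_out", "body": {
  "travel": [
    [-0.1, 0, 0.12],
    [-0.03, 0, 0.08],
    [0, 0, 0.01],
    [0, 0, 0],
    [0, 0, 0],
    [0.02, 0, -0.06],
    [0.03, 0, -0.06],
    [0.03, 0, -0.06]
  ],
  "roll": [0, 0, 0, 0, 0, 0, 0, 0],
  "grip": [-0.35, -0.35, -0.35, -0.7, -0.7, -0.7, -0.7, -0.7]
}}

```text
time: 13.35
tool_pos: [0.5075, -0.222, 0.138]
ee_rot: [0.007, 0.983, 0.183, 0.008]
contact_force: [2.3, 0.2, -3.8]
width: 0.0177
```

{"method": "carry_out", "body": {
  "travel": [
    [0.03, 0, -0.06],
    [0.03, 0, -0.06],
    [0.04, 0, -0.06],
    [0.04, 0, -0.06],
    [0, 0, 0],
    [0, 0, 0],
    [0, 0, 0],
    [0, 0, 0]
  ],
  "roll": [0, 0, 0, 0, 0, 0, 0, 0],
  "grip": [-0.7, -0.7, -0.7, -0.7, -0.7, -0.35, -0.35, -0.35]
}}

```text
time: 14.02
tool_pos: [0.5138, -0.2196, 0.1497]
ee_rot: [0.007, 0.983, 0.183, 0.008]
contact_force: [-0.1, 0.0, -0.8]
width: 0.0279
```

```bash
python3 look.py 13; python3 -c "
from h import *
d=optics.read_camera('side'); crop(d,310,130,440,220,6,'t13.png')"
```

```text
t 14.0167 tcp [ 0.5138 -0.2196  0.1497] yaw 21.11 delta tool mm [-17.2566   3.2301  47.5552] units [-0.4314  0.0808  1.1889] tilt 1.2454668553849155 w 0.027928926225766173 F [-0.1296  0.0452 -0.751 ]
[0.0273 0.0117 0.0782]
```

View pics/t13.png

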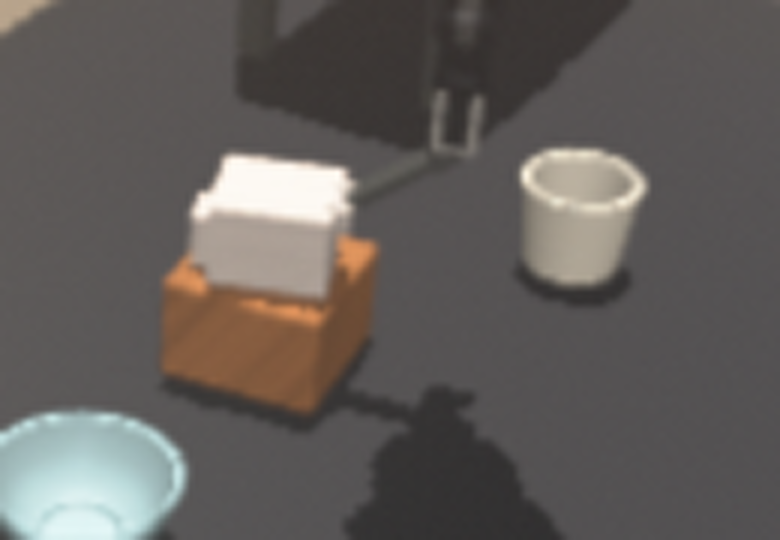

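View pics/w13.png

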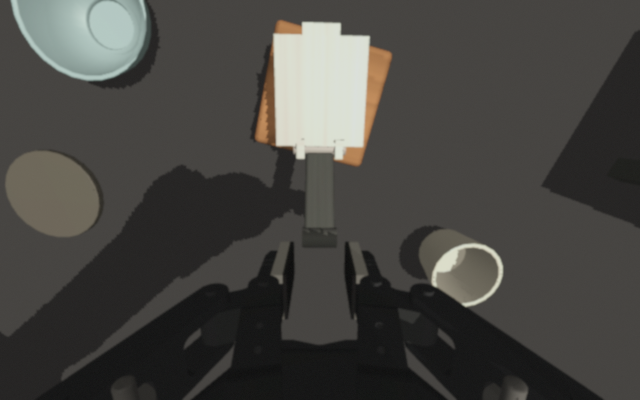

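{"method": "carry_out", "body": {
  "travel": [
    [-0.1, 0, 0.14],
    [-0.04, 0, 0.1],
    [0, 0, 0.02],
    [0, 0, 0],
    [0, 0, 0],
    [0.03, 0, -0.06],
    [0.04, 0, -0.06],
    [0.04, 0, -0.06]
  ],
  "roll": [0, 0, 0, 0, 0, 0, 0, 0],
  "grip": [-0.35, -0.35, -0.35, -0.7, -0.7, -0.7, -0.7, -0.7]
}}

```text
time: 14.78
tool_pos: [0.5113, -0.2201, 0.1446]
ee_rot: [0.006, 0.983, 0.183, 0.007]
contact_force: [0.8, -0.2, -2.8]
width: 0.0165
```

{"method": "carry_out", "body": {
  "travel": [
    [0.04, 0, -0.06],
    [0.04, 0, -0.06],
    [0.04, 0, -0.06],
    [0, 0, 0],
    [0, 0, 0],
    [0, 0, 0],
    [0, 0, 0],
    [0, 0, 0]
  ],
  "roll": [0, 0, 0, 0, 0, 0, 0, 0],
  "grip": [-0.7, -0.7, -0.7, -0.7, -0.7, -0.35, -0.35, -0.35]
}}

```text
time: 15.45
tool_pos: [0.5171, -0.218, 0.1536]
ee_rot: [0.007, 0.983, 0.183, 0.008]
contact_force: [0.0, 0.1, -0.6]
width: 0.0276
```

```bash
python3 look.py 14; python3 -c "
from h import *
d=optics.read_camera('side'); crop(d,310,130,440,220,6,'t14.png')"
```

```text
t 15.45 tcp [ 0.5171 -0.218   0.1536] yaw 21.1 delta tool mm [-20.9167   3.4891  51.37  ] units [-0.5229  0.0872  1.2842] tilt 1.1800430903005652 w 0.027633047239621362 F [ 0.0406  0.0805 -0.6301]
[ 0.0082  0.0378 -0.0463]
```

View pics/t14.png

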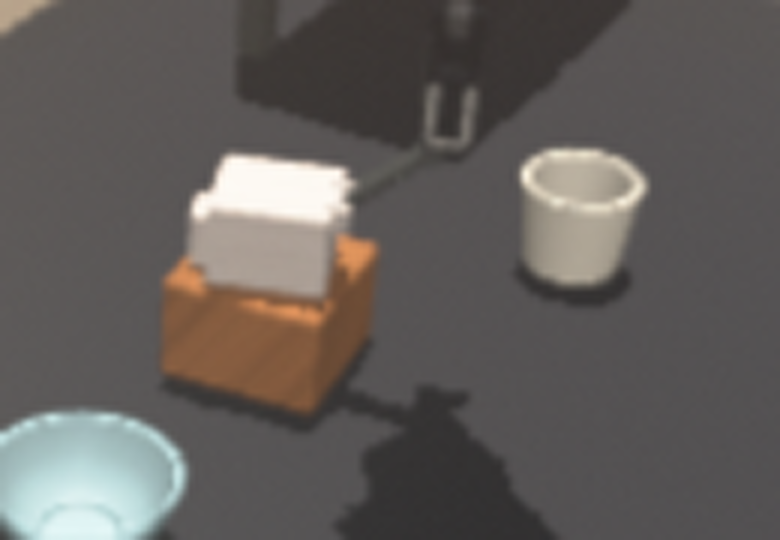

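View pics/w14.png

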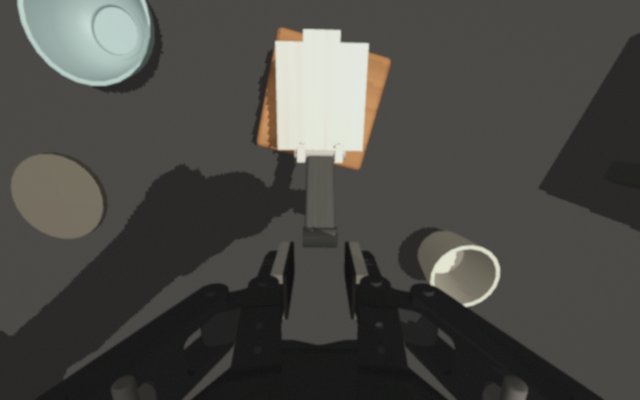

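{"method": "carry_out", "body": {
  "travel": [
    [-0.1, 0, 0.14],
    [-0.04, 0, 0.1],
    [0, 0, 0.02],
    [0, 0, 0],
    [0, 0, 0],
    [0.03, 0, -0.06],
    [0.04, 0, -0.06],
    [0.05, 0, -0.06]
  ],
  "roll": [0, 0, 0, 0, 0, 0, 0, 0],
  "grip": [-0.35, -0.35, -0.35, -0.7, -0.7, -0.7, -0.7, -0.7]
}}

```text
time: 16.22
tool_pos: [0.5151, -0.2185, 0.1485]
ee_rot: [0.006, 0.983, 0.183, 0.007]
contact_force: [1.2, 0.6, -2.7]
width: 0.0162
```

{"method": "carry_out", "body": {
  "travel": [
    [0.05, 0, -0.06],
    [0.05, 0, -0.06],
    [0.05, 0, -0.06],
    [0, 0, 0],
    [0, 0, 0],
    [0, 0, 0],
    [0, 0, 0],
    [-0.3, 0, -0.3]
  ],
  "roll": [0, 0, 0, 0, 0, 0, 0, 0],
  "grip": [-0.7, -0.7, -0.7, -0.7, -0.7, -0.35, -0.2, 0]
}}

```text
time: 16.88
tool_pos: [0.5109, -0.2181, 0.1676]
ee_rot: [0.005, 0.983, 0.184, 0.006]
contact_force: [-0.2, -0.2, -0.9]
width: 0.0428
```

{"method": "carry_out", "body": {
  "travel": [
    [-0.3, 0, -0.6],
    [0, 0, -0.5],
    [0, 0, -0.3],
    [0, 0, 0],
    [0, 0, 0],
    [0, 0, 0],
    [0, 0, 0],
    [0, 0, 0]
  ],
  "roll": [0, 0, 0, 0, 0, 0, 0, 0],
  "grip": [0.2, 0.5, 1, 1, 1, 1, 1, 1]
}}

```text
time: 17.55
tool_pos: [0.4973, -0.2229, 0.2272]
ee_rot: [0.006, 0.983, 0.184, 0.007]
contact_force: [-0.7, 0.6, 0.1]
width: 0.0852
```

```bash
python3 look.py 15; python3 -c "
from h import *
d=optics.read_camera('side'); crop(d,310,130,440,220,6,'t15.png')
d=optics.read_camera('scene'); crop(d,180,200,300,300,6,'s15.png')"
```

```text
t 17.55 tcp [ 0.4973 -0.2229  0.2272] yaw 21.18 delta tool mm [ -1.4939   5.1523 125.3169] units [-0.0373  0.1288  3.1329] tilt 1.0296741528201327 w 0.08523954757537468 F [-0.6915  0.5787  0.0804]
[0.0218 0.079  0.0058]
```

View pics/t15.png

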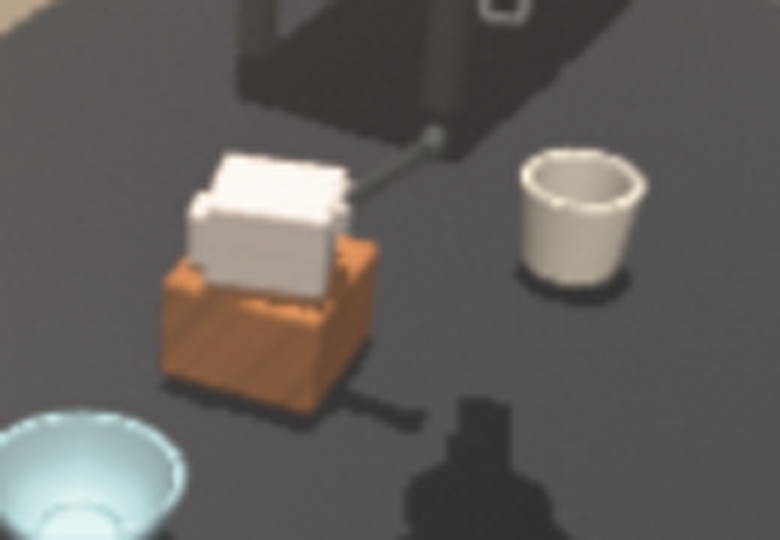

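View pics/s15.png

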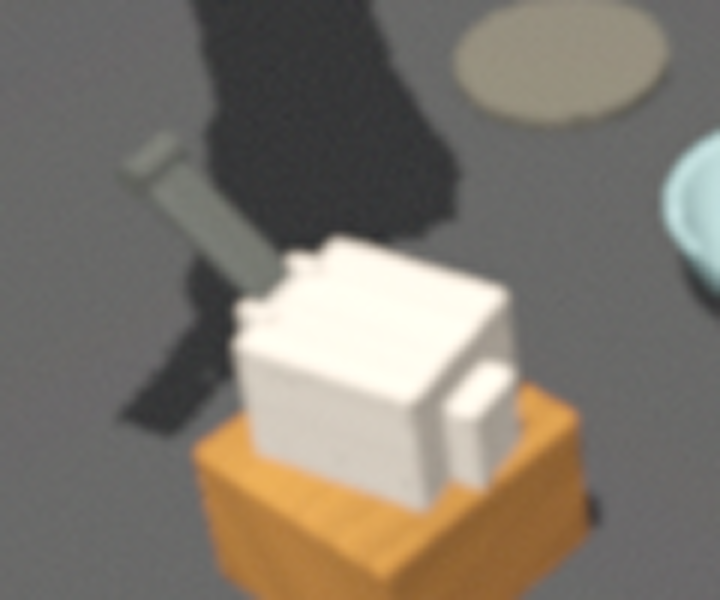

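View pics/w15.png

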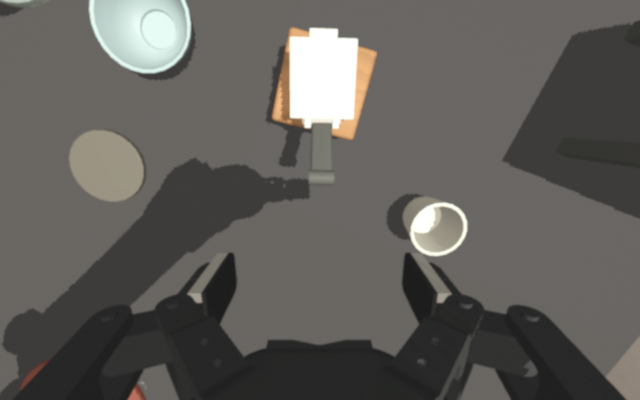

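Run:
```python
from h import *
import pickle
s,t=pickle.load(open("c0.pkl","rb"))
x,e=tri((s,(155.5)/6-.5+180,(158.5)/6-.5+200),(t,433.5/6-.5+310,137.5/6-.5+130)); print(x,e)
d=x-C; cx=d@X; print("cap x",cx,"y",d@[-X[1],X[0],0],"z",d[2], "theta",np.arctan2(d[2]-.042,-(cx+.034)),np.hypot(d[2]-.042,cx+.034))
w=pickle.load(open("wl.pkl","rb"))
F=lambda x,y:(x,y)
P=[onz(w,*p,.106)[:2] for p in [(291,38),(357,39),(354,119),(289,118)]]
print(P,np.mean(P,0)); a=(P[0]+P[1]-P[2]-P[3])/2; print(np.linalg.norm(a),np.degrees(np.arctan2(a[1],a[0])))
crop(w,260,20,390,200,3,"w15c.png")
```

```text
[ 0.525  -0.2141  0.1454] [0.0016527417636497284, 0.0016527417636496796]
cap x -0.07703747335897476 y 0.005377242359800904 z 0.08544415601124672 theta 0.7901006609972931 0.06115242272105011
[array([ 0.6183, -0.1555]), array([ 0.6375, -0.2067]), array([ 0.5779, -0.2294]), array([ 0.5578, -0.175 ])] [ 0.5979 -0.1917]
0.06362803722025817 19.39774559480609
```

View pics/w15c.png

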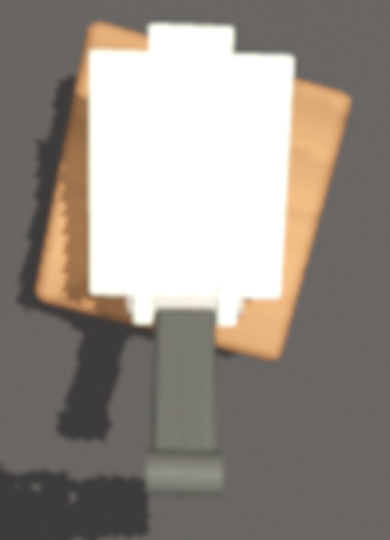

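Run:
```python
from h import *
rel((.5985,-.192,.13))
```

```text
t 17.7 tcp [ 0.4973 -0.2229  0.2273] yaw 21.18 delta tool mm [104.4021   6.4094  98.539 ] units [2.6101 0.1602 2.4635] tilt 1.022394419436538 w 0.08557335431780423 F [-0.5408 -0.21   -0.4601]
```

{"method": "carry_out", "body": {
  "travel": [
    [0.5, 0.03, 0],
    [0.5, 0.03, 0],
    [0.5, 0.03, 0.2],
    [0.4, 0.03, 0.4],
    [0.2, 0.0, 0.4],
    [0.1, 0, 0.3],
    [0, 0, 0.1],
    [0, 0, 0]
  ],
  "roll": [0.1, 0.05, 0, 0, 0, 0, 0, 0],
  "grip": [1, 1, 1, 1, 1, 1, 1, 1]
}}

```text
time: 18.37
tool_pos: [0.5844, -0.1967, 0.1671]
ee_rot: [0.005, 0.984, 0.176, 0.005]
contact_force: [-0.7, 1.1, -0.3]
width: 0.0858
```

Run:
```python
from h import *
rel((.5985,-.192,.07)); o,t,Rm=obs(); print(o["dq"],Rm[:,2])
```

```text
t 18.3667 tcp [ 0.5844 -0.1967  0.1671] yaw 20.25 delta tool mm [14.134  -0.656  97.2434] units [ 0.3533 -0.0164  2.4311] tilt 0.8160959066803805 w 0.08578671375171927 F [-0.7178  1.1421 -0.3174]
[-0.0029  0.0141  0.0002  0.0026  0.0012  0.0022  0.0008] [ 0.0115 -0.0084 -0.9999]
```

{"method": "carry_out", "body": {
  "travel": [
    [0.2, 0, 0],
    [0.12, 0, 0.2],
    [0.03, 0, 0.3],
    [0, 0, 0.4],
    [0, 0, 0.4],
    [0, 0, 0.3],
    [0, 0, 0.1],
    [0, 0, 0]
  ],
  "roll": [0, 0, 0, 0, 0, 0, 0, 0],
  "grip": [1, 1, 1, 1, 1, 1, 1, 1]
}}

```text
time: 19.03
tool_pos: [0.5999, -0.195, 0.0972]
ee_rot: [0.007, 0.985, 0.174, 0.007]
contact_force: [0.7, -0.0, 0.9]
width: 0.0857
```

Run:
```python
from h import *
rel((.5985,-.192,.07)); o,t,Rm=obs(); print(o["dq"],Rm[:,2])
d=optics.read_camera("wrist"); cv2.imwrite("pics/w16.png",d["color"][:,:,::-1])
```

```text
t 19.0333 tcp [ 0.5999 -0.195   0.0972] yaw 20.04 delta tool mm [-0.5923 -3.701  27.1465] units [-0.0148 -0.0925  0.6787] tilt 1.1621542344169924 w 0.08566092066493877 F [ 0.6686 -0.0436  0.8732]
[ 0.0002  0.0106  0.0016  0.005   0.0012 -0.0048 -0.0007] [ 0.0166 -0.0117 -0.9998]
```

View pics/w16.png

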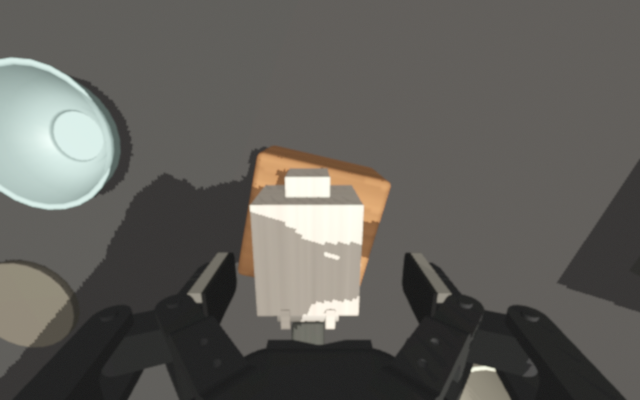

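{"method": "carry_out", "body": {
  "travel": [
    [0, -0.07, 0.15],
    [0, -0.04, 0.25],
    [0, 0, 0.2],
    [0, 0, 0.07],
    [0, 0, 0],
    [0, 0, 0],
    [0, 0, 0],
    [0, 0, 0]
  ],
  "roll": [0, 0, 0, 0, 0, 0, 0, 0],
  "grip": [1, 1, 1, 1, 1, 1, 1, 1]
}}

```text
time: 19.75
tool_pos: [0.6007, -0.1914, 0.0707]
ee_rot: [0.009, 0.985, 0.174, 0.01]
contact_force: [0.0, 0.6, 0.6]
width: 0.085
```

Run:
```python
from h import *
rel((.5985,-.192,.07)); o,t,Rm=obs(); print(o["dq"],Rm[:,2])
d=optics.read_camera("wrist"); cv2.imwrite("pics/w17.png",d["color"][:,:,::-1])
```

```text
t 19.75 tcp [ 0.6007 -0.1914  0.0707] yaw 20.03 delta tool mm [-2.3045 -0.1688  0.6565] units [-0.0576 -0.0042  0.0164] tilt 1.4843326931379104 w 0.08497196631396756 F [0.0318 0.5968 0.5703]
[ 0.001  -0.0025 -0.0011 -0.0039  0.0016 -0.0008  0.0018] [ 0.0222 -0.0133 -0.9997]
```

View pics/w17.png

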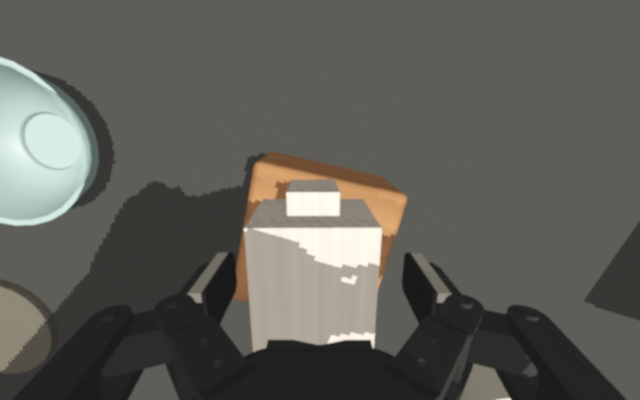

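{"method": "carry_out", "body": {
  "travel": [
    [-0.02, -0.03, 0],
    [0, 0, 0],
    [0, 0, 0],
    [0, 0, 0],
    [0, 0, 0],
    [0, 0, 0],
    [0, 0, 0],
    [0, 0, 0]
  ],
  "roll": [0, 0, 0, 0, 0, 0, 0, 0],
  "grip": [0.1, 0.1, 0.1, 0.1, 0.1, 0.1, 0.1, 0.1],
  "newtons": 60
}}

```text
time: 20.47
tool_pos: [0.5998, -0.1901, 0.0719]
ee_rot: [0.008, 0.985, 0.174, 0.01]
contact_force: [-0.6, -0.4, -0.7]
width: 0.055
```

Run:
```python
from h import *
rel((.5985,-.192,.07)); o,t,Rm=obs(); print(o["dq"],Rm[:,2],o["torque"])
```

```text
t 20.4667 tcp [ 0.5998 -0.1901  0.0719] yaw 20.02 delta tool mm [-1.963   1.3187  1.8999] units [-0.0491  0.033   0.0475] tilt 1.533059074066242 w 0.05503292491875278 F [-0.6077 -0.4122 -0.6615]
[-0.0008 -0.0003 -0.0002 -0.0004 -0.      0.0019  0.0011] [ 0.0235 -0.0128 -0.9996] [0.1713 0.0656 0.0009]
```

{"method": "carry_out", "body": {
  "travel": [
    [0, 0, -0.05],
    [0, 0, -0.08],
    [0, 0, -0.1],
    [0, 0, -0.1],
    [0, 0, -0.1],
    [0, 0, 0],
    [0, 0, 0],
    [0, 0, 0]
  ],
  "roll": [0, 0, 0, 0, 0, 0, 0, 0],
  "grip": [0, 0, 0, 0, 0, 0, 0, 0]
}}

```text
time: 21.13
tool_pos: [0.5969, -0.1892, 0.0859]
ee_rot: [0.007, 0.985, 0.174, 0.007]
contact_force: [1.0, -0.9, -7.7]
width: 0.0552
```

Run:
```python
from h import *
rel((.5985,-.192,.07)); o,t,Rm=obs(); print(o["dq"],Rm[:,2],o["torque"])
d=optics.read_camera('side'); crop(d,310,130,440,220,6,'t18.png')
```

```text
t 21.1333 tcp [ 0.5969 -0.1892  0.0859] yaw 20.03 delta tool mm [ 0.3554  2.8725 15.9447] units [0.0089 0.0718 0.3986] tilt 1.151248880821493 w 0.05520854432026367 F [ 1.0083 -0.887  -7.6859]
[-0.0007 -0.0007  0.0007  0.0031  0.001  -0.0022 -0.0008] [ 0.0168 -0.0111 -0.9998] [-0.1597 -0.2966  0.0133]
```

View pics/t18.png

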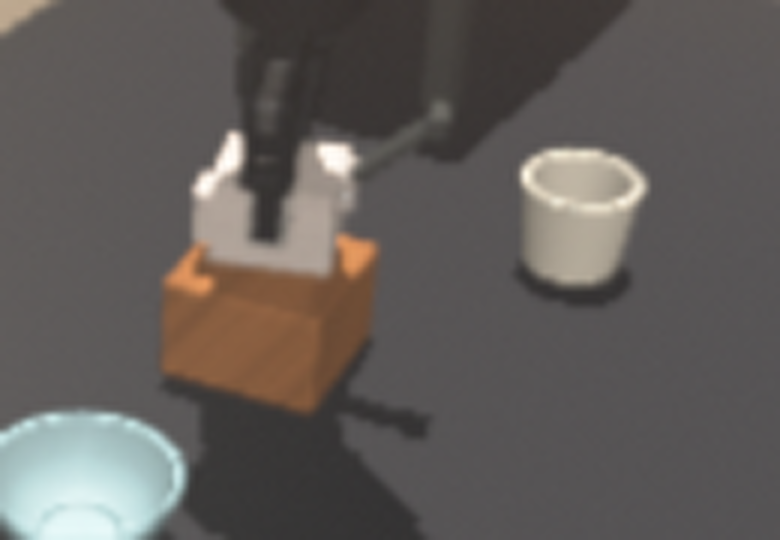

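{"method": "carry_out", "body": {
  "travel": [
    [0, 0, -0.2],
    [0, 0, -0.4],
    [0, 0, -0.6],
    [0, 0, -0.7],
    [0, 0, -0.7],
    [0, 0, -0.5],
    [0, 0, -0.3],
    [0, 0, 0]
  ],
  "roll": [0, 0, 0, 0, 0, 0, 0, 0],
  "grip": [0, 0, 0, 0, 0, 0, 0, 0]
}}

```text
time: 21.85
tool_pos: [0.5873, -0.1856, 0.2269]
ee_rot: [0.002, 0.985, 0.174, -0.002]
contact_force: [0.2, 0.2, -6.1]
width: 0.0549
```

Run:
```python
from h import *
rel((.58,.17,.24)); o,t,Rm=obs(); print(o["dq"],Rm[:,2],o["torque"])
d=optics.read_camera('side'); cv2.imwrite("pics/t19.png",d["color"][:,:,::-1])
d=optics.read_camera('scene'); crop(d,170,100,430,290,3,'s19.png')
```

```text
t 21.85 tcp [ 0.5873 -0.1856  0.2269] yaw 20.03 delta tool mm [ 114.9026 -336.5202  -15.0633] units [ 2.8726 -8.413  -0.3766] tilt 0.36536287144848345 w 0.05489911837916394 F [ 0.1769  0.2015 -6.1346]
[ 0.001  -0.0073  0.0011  0.0289  0.0008 -0.0032  0.0016] [-0.0031 -0.0056 -1.    ] [-0.07   -0.1589 -0.006 ]
```

View pics/s19.png

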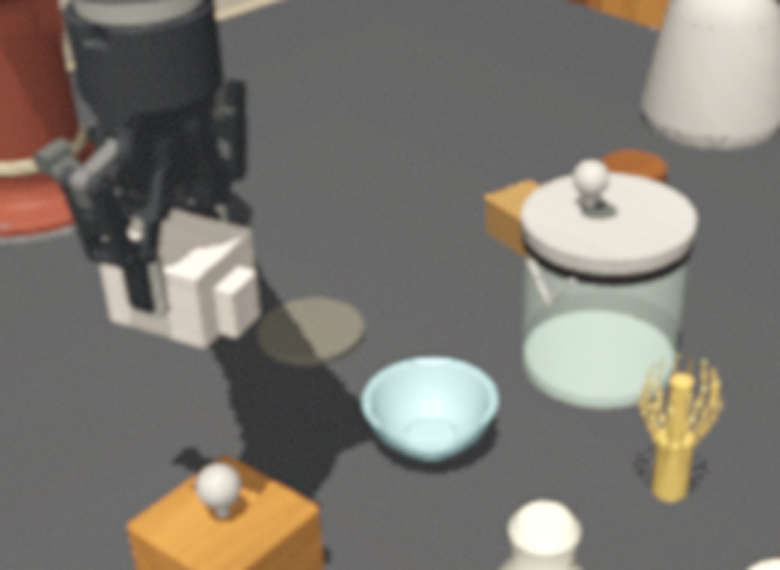

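Run:
```python
from h import *
im=cv2.imread("pics/t19.png"); c=im[110:260,240:440]; cv2.imwrite("pics/t19c.png",cv2.resize(c,None,fx=4,fy=4,interpolation=cv2.INTER_CUBIC))
```

```text
(no output)
```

View pics/t19c.png

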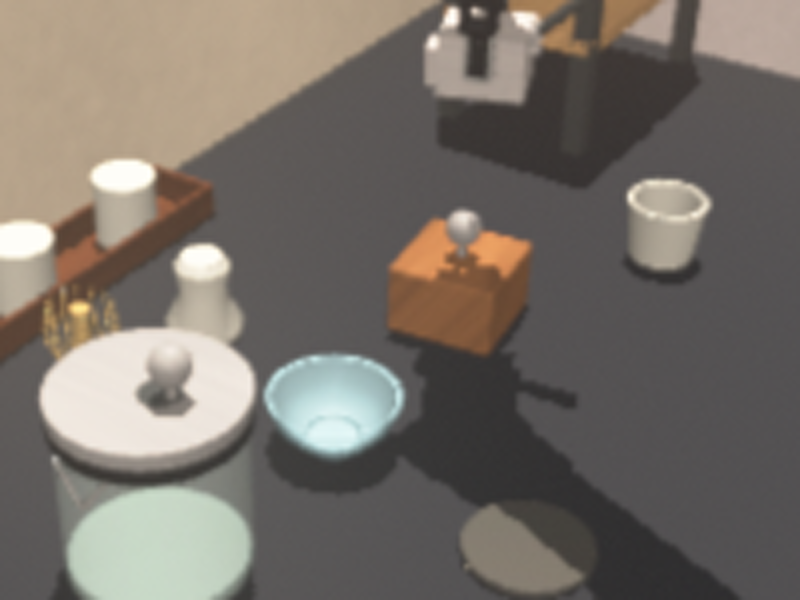

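Run:
```python
from h import *
import pickle
s,t=pickle.load(open("c0.pkl","rb"))
A=lambda x,y:((x+.5)/3-.5+170,(y+.5)/3-.5+100)
B=lambda x,y:((x+.5)/4-.5+240,(y+.5)/4-.5+110)
a,e=tri((s,*A(218,485.5)),(t,*B(463,228))); print(a,e)
b,e=tri((s,*A(591,180)),(t,*B(169,365.5))); print(b,e)
print("diff",b-a, "target tcp", np.array([.5998,-.1901,0])+(b-a))
```

```text
[ 0.5977 -0.1892  0.0836] [0.0003491913340533903, 0.00034919133405350415]
[0.6015 0.1731 0.1631] [0.0004306832286064907, 0.00043068322860646737]
diff [0.0038 0.3623 0.0794] target tcp [0.6036 0.1722 0.0794]
```

{"method": "carry_out", "body": {
  "travel": [
    [0.15, -0.35, -0.05],
    [0.25, -0.6, -0.05],
    [0.3, -0.7, -0.05],
    [0.3, -0.7, -0.05],
    [0.3, -0.7, -0.03],
    [0.3, -0.7, 0],
    [0.25, -0.6, 0],
    [0.2, -0.5, 0]
  ],
  "roll": [0, 0, 0, 0, 0, 0, 0, 0],
  "grip": [0, 0, 0, 0, 0, 0, 0, 0]
}}

```text
time: 22.62
tool_pos: [0.5858, 0.0256, 0.2159]
ee_rot: [0.001, 0.986, 0.165, -0.022]
contact_force: [0.3, -0.1, -7.2]
width: 0.0549
```

Run:
```python
from h import *
rel((.603,.173,.215)); o,t,Rm=obs(); print(o["dq"],Rm[:,2],o["torque"])
```

```text
t 22.6167 tcp [0.5858 0.0256 0.2159] yaw 19.01 delta tool mm [  64.1809 -133.7476   -1.1441] units [ 1.6045 -3.3437 -0.0286] tilt 2.528053281005388 w 0.05494188456095824 F [ 0.3077 -0.1027 -7.2009]
[-0.4533  0.0584 -0.0275 -0.0177 -0.0116  0.0176 -0.4555] [-0.0432 -0.0088 -0.999 ] [ 0.0069 -0.099  -0.0382]
```

{"method": "carry_out", "body": {
  "travel": [
    [0.25, -0.5, -0.1],
    [0.25, -0.5, -0.1],
    [0.25, -0.4, -0.05],
    [0.2, -0.3, 0],
    [0.1, -0.2, 0],
    [0.1, -0.1, 0],
    [0, 0, 0],
    [0, 0, 0]
  ],
  "roll": [-0.05, 0, 0, 0, 0, 0, 0, 0],
  "grip": [0, 0, 0, 0, 0, 0, 0, 0]
}}

```text
time: 23.28
tool_pos: [0.5927, 0.1325, 0.2112]
ee_rot: [-0.002, 0.984, 0.175, -0.037]
contact_force: [0.1, -0.5, -6.6]
width: 0.055
```

Run:
```python
from h import *
rel((.603,.173,.215)); o,t,Rm=obs(); print(o["dq"],Rm[:,2],o["torque"])
```

```text
t 23.2833 tcp [0.5927 0.1325 0.2112] yaw 20.17 delta tool mm [ 23.2656 -34.587   -4.8913] units [ 0.5816 -0.8647 -0.1223] tilt 4.203065592295631 w 0.05500130556244205 F [ 0.14   -0.4978 -6.6259]
[ 0.0007  0.0127  0.011   0.0021  0.0061 -0.0076 -0.0005] [-0.0728 -0.0082 -0.9973] [-0.0795 -0.1816  0.0564]
```

{"method": "carry_out", "body": {
  "travel": [
    [0, 0, 0],
    [0, 0, 0],
    [0, 0, 0],
    [0, 0, 0],
    [0, 0, 0],
    [0, 0, 0],
    [0, 0, 0],
    [0, 0, 0]
  ],
  "roll": [0, 0, 0, 0, 0, 0, 0, 0],
  "grip": [0, 0, 0, 0, 0, 0, 0, 0]
}}

```text
time: 23.95
tool_pos: [0.5934, 0.1235, 0.2113]
ee_rot: [0.0, 0.985, 0.169, -0.037]
contact_force: [0.1, -0.2, -6.8]
width: 0.0552
```

Run:
```python
from h import *
rel((.603,.173,.215)); o,t,Rm=obs(); print(o["qpos"],Rm[:,2],o["torque"])
```

```text
t 23.95 tcp [0.5934 0.1235 0.2113] yaw 19.47 delta tool mm [ 25.2347 -43.5493  -5.0309] units [ 0.6309 -1.0887 -0.1258] tilt 4.252854208370589 w 0.055186445301004 F [ 0.1216 -0.2275 -6.779 ]
[-0.2076  0.6    -0.0533  1.5168  0.0279  1.0997 -1.4977] [-0.0729 -0.0135 -0.9972] [ 0.0562 -0.225   0.0166]
```

{"method": "carry_out", "body": {
  "travel": [
    [0.3, -0.5, 0],
    [0.3, -0.4, 0],
    [0.1, -0.2, 0],
    [0, 0, 0],
    [0, 0, 0],
    [0, 0, 0],
    [0, 0, 0],
    [0, 0, 0]
  ],
  "roll": [-0.1, 0, 0, 0, 0, 0, 0, 0],
  "grip": [0, 0, 0, 0, 0, 0, 0, 0]
}}

```text
time: 24.62
tool_pos: [0.6045, 0.1703, 0.2096]
ee_rot: [0.003, 0.985, 0.171, -0.039]
contact_force: [0.3, -0.3, -7.1]
width: 0.0553
```

Run:
```python
from h import *
rel((.604,.173,.205)); o,t,Rm=obs(); print(o["dq"],Rm[:,2],o["torque"])
d=optics.read_camera('side'); crop(d,220,110,350,240,4.5,'t20.png')
d=optics.read_camera('scene'); crop(d,300,80,440,220,4.2,'s20.png')
rel((.604,.173,.205))
```

```text
t 24.6167 tcp [0.6045 0.1703 0.2096] yaw 19.67 delta tool mm [ 0.7692 -2.7232  4.5879] units [ 0.0192 -0.0681  0.1147] tilt 4.4295405403088175 w 0.05526736166318735 F [ 0.2994 -0.2705 -7.0974]
[ 0.0128 -0.0066  0.0124  0.0111  0.0071  0.0021  0.0008] [-0.0749 -0.019  -0.997 ] [ 0.066  -0.201  -0.0284]
t 24.7167 tcp [0.6047 0.1701 0.2097] yaw 19.64 delta tool mm [ 0.6587 -2.9867  4.6554] units [ 0.0165 -0.0747  0.1164] tilt 4.413039908697256 w 0.0549723263352873 F [ 0.1175  0.4476 -7.199 ]
```

View pics/t20.png

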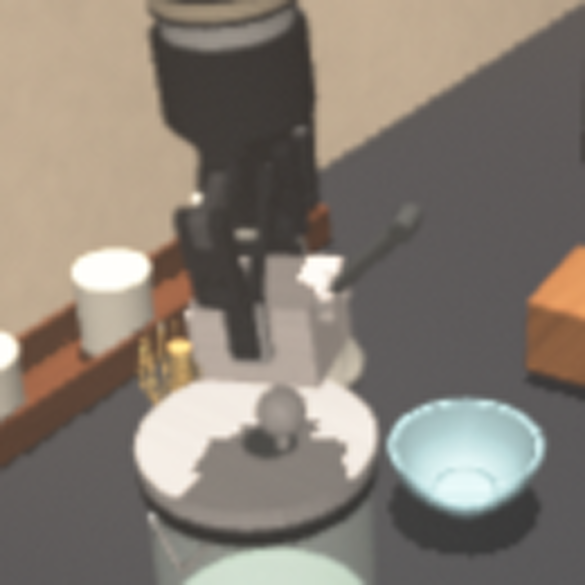

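View pics/s20.png

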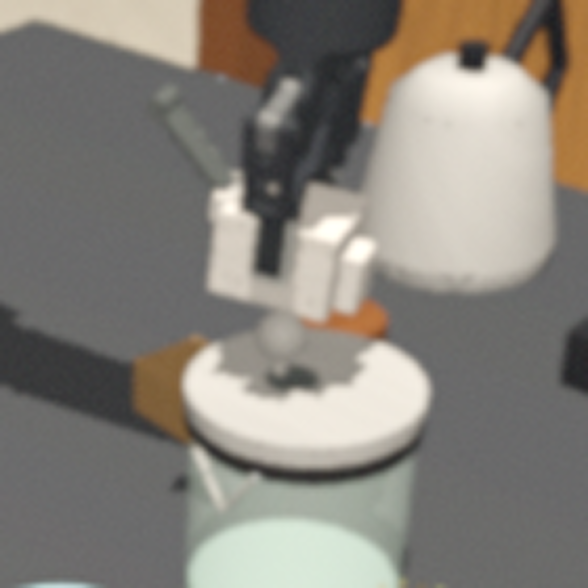

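Run:
```python
from h import *
import pickle
s,t=pickle.load(open("c0.pkl","rb"))
b,e=tri((s,283.5/4.2-.5+300,338.5/4.2-.5+80),(t,282/4.5-.5+220,411/4.5-.5+110)); print(b,e)
# cap bottom corners expected for current tcp: draw predicted
o,tt,Rm=obs()
# scene bottom corner near (320,318), side bottom corners left?
print("sc corner",onz(s,(318.5)/4.2-.5+300,318.5/4.2-.5+80,.198), "side corner", onz(t,322/4.5-.5+220,383/4.5-.5+110,.198))
for cx,cy in [(32,-28),(32,28),(-32,-28),(-32,28)]:
    p=tt+Rm@np.array([cx/1000,-cy/1000,.012]); print((cx,cy),p,proj(s,p),proj(t,p))
print((318.5)/4.2-.5+300,318.5/4.2-.5+80, 322/4.5-.5+220,383/4.5-.5+110)
```

```text
[0.6023 0.1721 0.1627] [0.0011727998297708206, 0.001172799829770739]
sc corner [0.6428 0.1499 0.198 ] side corner [0.5677 0.1778 0.198 ]
(32, -28) [0.6433 0.1542 0.1951] [376.6628 155.951 ] [272.5125 181.151 ]
(32, 28) [0.6245 0.2069 0.1955] [384.615 145.173] [264.2515 193.5396]
(-32, -28) [0.5832 0.1327 0.2   ] [349.3518 148.5741] [297.2897 183.1078]
(-32, 28) [0.5644 0.1855 0.2004] [358.3025 138.3384] [290.1321 195.8016]
375.3333333333333 155.33333333333331 291.05555555555554 194.61111111111111
```

Run:
```python
from h import *
o,tt,Rm=obs(); print(Rm.T@[0,0,-1])
rel((.6045,.1723,.190))
```

```text
[0.0766 0.0071 0.997 ]
t 24.7167 tcp [0.6047 0.1701 0.2097] yaw 19.64 delta tool mm [ 2.0428 -2.0524 19.5869] units [ 0.0511 -0.0513  0.4897] tilt 4.413039908697256 w 0.0549723263352873 F [ 0.1175  0.4476 -7.199 ]
```

Descend in small steps, watching force.

{"method": "carry_out", "body": {
  "travel": [
    [0.02, -0.05, 0.1],
    [0.01, 0, 0.12],
    [0.01, 0, 0.1],
    [0, 0, 0.05],
    [0, 0, 0],
    [0, 0, 0],
    [0, 0, 0],
    [0, 0, 0]
  ],
  "roll": [0, 0, 0, 0, 0, 0, 0, 0],
  "grip": [0, 0, 0, 0, 0, 0, 0, 0]
}}

```text
time: 25.38
tool_pos: [0.6043, 0.1707, 0.1926]
ee_rot: [0.003, 0.985, 0.169, -0.039]
contact_force: [-0.4, 0.3, -5.4]
width: 0.0552
```

Run:
```python
from h import *
rel((.6045,.1723,.182)); o,t,Rm=obs(); print(Rm[:,2],o["torque"])
d=optics.read_camera('side'); crop(d,220,110,350,240,4.5,'t21.png')
d=optics.read_camera('scene'); crop(d,300,80,440,220,4.2,'s21.png')
```

```text
t 25.3833 tcp [0.6043 0.1707 0.1926] yaw 19.52 delta tool mm [ 1.5876 -1.3783 10.5473] units [ 0.0397 -0.0345  0.2637] tilt 4.495081618111572 w 0.0551545483698791 F [-0.405   0.2561 -5.3895]
[-0.0758 -0.02   -0.9969] [ 0.0118 -0.2264  0.0094]
```

View pics/t21.png

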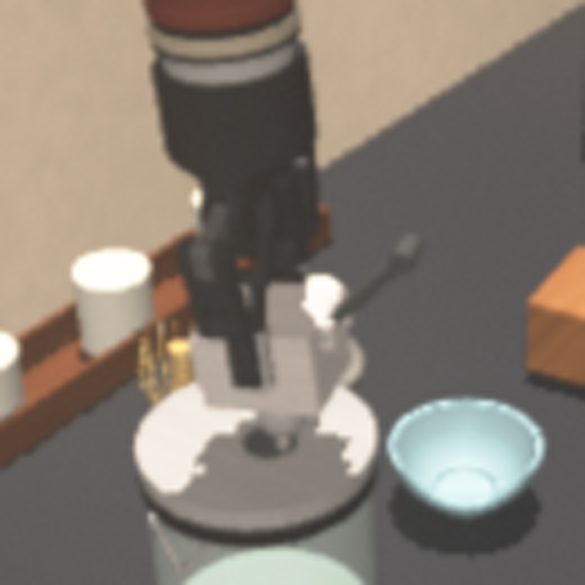

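View pics/s21.png

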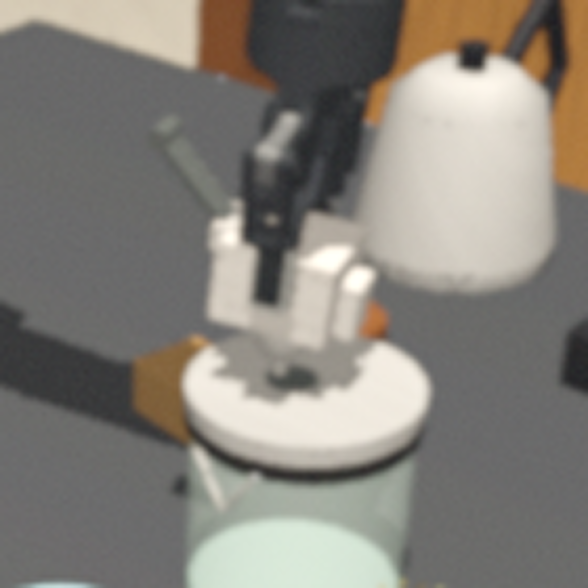

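{"method": "carry_out", "body": {
  "travel": [
    [0.03, -0.03, 0.08],
    [0.01, 0, 0.08],
    [0.01, 0, 0.06],
    [0, 0, 0],
    [0, 0, 0],
    [0, 0, 0],
    [0, 0, 0],
    [0, 0, 0]
  ],
  "roll": [0, 0, 0, 0, 0, 0, 0, 0],
  "grip": [0, 0, 0, 0, 0, 0, 0, 0]
}}

```text
time: 26.15
tool_pos: [0.6054, 0.1727, 0.1831]
ee_rot: [0.003, 0.985, 0.169, -0.039]
contact_force: [-0.5, 0.4, -6.3]
width: 0.055
```

Run:
```python
from h import *
rel((.6045,.1723,.182)); o,t,Rm=obs(); print(Rm[:,2],o["torque"])
```

```text
t 26.15 tcp [0.6054 0.1727 0.1831] yaw 19.53 delta tool mm [-0.9286  0.1155  1.1565] units [-0.0232  0.0029  0.0289] tilt 4.445222964247564 w 0.05500301489425435 F [-0.4794  0.3512 -6.2529]
[-0.075  -0.0197 -0.997 ] [ 0.067  -0.2037  0.0563]
```

{"method": "carry_out", "body": {
  "travel": [
    [-0.01, 0, 0.06],
    [0, 0, 0.06],
    [0.01, 0, 0.06],
    [0, 0, 0],
    [0, 0, 0],
    [0, 0, 0],
    [0, 0, 0],
    [0, 0, 0]
  ],
  "roll": [0, 0, 0, 0, 0, 0, 0, 0],
  "grip": [0, 0, 0, 0, 0, 0, 0, 0]
}}

```text
time: 26.82
tool_pos: [0.6049, 0.1725, 0.1753]
ee_rot: [0.003, 0.985, 0.169, -0.038]
contact_force: [0.1, -0.0, -7.2]
width: 0.0551
```

Run:
```python
from h import *
rel((.6045,.1723,.176)); o,t,Rm=obs(); print(Rm[:,2],o["torque"])
```

```text
t 26.8167 tcp [0.6049 0.1725 0.1753] yaw 19.52 delta tool mm [-0.5217  0.011  -0.6629] units [-0.013   0.0003 -0.0166] tilt 4.42490097814916 w 0.05507522627749417 F [ 0.1333 -0.023  -7.1567]
[-0.0746 -0.0196 -0.997 ] [ 0.052  -0.1955 -0.0164]
```

{"method": "carry_out", "body": {
  "travel": [
    [0.0, 0, 0.05],
    [0, 0, 0.05],
    [0.01, 0, 0.05],
    [0, 0, 0],
    [0, 0, 0],
    [0, 0, 0],
    [0, 0, 0],
    [0, 0, 0]
  ],
  "roll": [0, 0, 0, 0, 0, 0, 0, 0],
  "grip": [0, 0, 0, 0, 0, 0, 0, 0]
}}

```text
time: 27.48
tool_pos: [0.605, 0.1725, 0.1687]
ee_rot: [0.003, 0.985, 0.169, -0.038]
contact_force: [-0.0, -0.8, -6.2]
width: 0.0553
```

Run:
```python
from h import *
rel((.6045,.1723,.168)); o,t,Rm=obs(); print(Rm[:,2],o["torque"])
```

```text
t 27.4833 tcp [0.605  0.1725 0.1687] yaw 19.52 delta tool mm [-0.4592  0.0793  0.7295] units [-0.0115  0.002   0.0182] tilt 4.412777487654253 w 0.055317251539378144 F [-0.03   -0.8219 -6.2414]
[-0.0744 -0.0196 -0.997 ] [ 0.0721 -0.2411 -0.0557]
```

{"method": "carry_out", "body": {
  "travel": [
    [0.0, 0, 0.06],
    [0, 0, 0.06],
    [0.01, 0, 0.06],
    [0, 0, 0],
    [0, 0, 0],
    [0, 0, 0],
    [0, 0, 0],
    [0, 0, 0]
  ],
  "roll": [0, 0, 0, 0, 0, 0, 0, 0],
  "grip": [0, 0, 0, 0, 0, 0, 0, 0]
}}

```text
time: 28.15
tool_pos: [0.6034, 0.172, 0.1606]
ee_rot: [0.004, 0.985, 0.169, -0.04]
contact_force: [0.1, 0.1, -6.8]
width: 0.0553
```

Run:
```python
from h import *
rel((.6045,.1723,.168)); o,t,Rm=obs(); print(Rm[:,2],o["torque"])
```

```text
t 28.15 tcp [0.6034 0.172  0.1606] yaw 19.52 delta tool mm [ 0.5593  0.0317 -7.454 ] units [ 0.014   0.0008 -0.1864] tilt 4.621697499893976 w 0.055265514145386434 F [ 0.063   0.0596 -6.8052]
[-0.0778 -0.0208 -0.9967] [-0.0358  0.0023  0.0018]
```

{"method": "carry_out", "body": {
  "travel": [
    [0.01, 0, 0.05],
    [0.01, 0, 0.05],
    [0.0, 0, 0],
    [0, 0, 0],
    [0, 0, 0],
    [0, 0, 0],
    [0, 0, 0],
    [0, 0, 0]
  ],
  "roll": [0, 0, 0, 0, 0, 0, 0, 0],
  "grip": [0, 0, 0, 0, 0, 0, 0, 0]
}}

```text
time: 28.82
tool_pos: [0.603, 0.1719, 0.1561]
ee_rot: [0.004, 0.985, 0.169, -0.041]
contact_force: [-1.0, -1.1, -6.4]
width: 0.0552
```

Run:
```python
from h import *
rel((.6045,.1723,.152)); o,t,Rm=obs(); print(Rm[:,2],o["torque"])
d=optics.read_camera('side'); crop(d,220,110,350,240,4.5,'t22.png')
d=optics.read_camera('scene'); crop(d,300,80,440,220,4.2,'s22.png')
```

```text
t 28.8167 tcp [0.603  0.1719 0.1561] yaw 19.52 delta tool mm [1.8851 0.1025 4.0017] units [0.0471 0.0026 0.1   ] tilt 4.74771131376501 w 0.05516313920025369 F [-0.9842 -1.0757 -6.3927]
[-0.0799 -0.0216 -0.9966] [-0.0592  0.0582  0.0353]
```

View pics/t22.png

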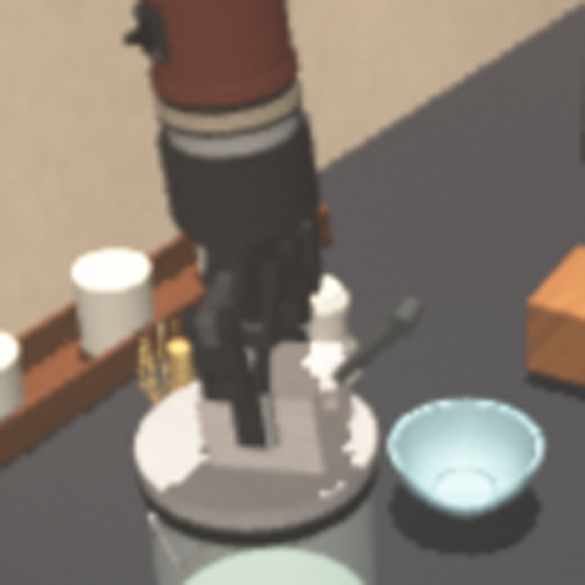

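View pics/s22.png

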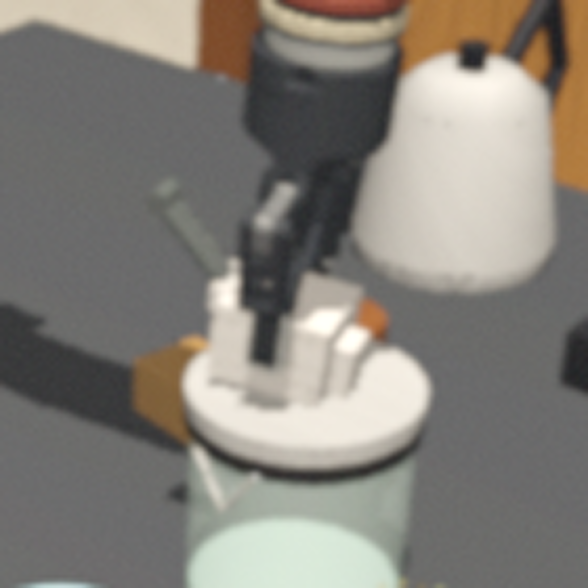

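{"method": "carry_out", "body": {
  "travel": [
    [0.01, 0, 0.04],
    [0.0, 0, 0.0],
    [0.0, 0, 0.03],
    [0, 0, 0],
    [0, 0, 0],
    [0, 0, 0],
    [0, 0, 0],
    [0, 0, 0]
  ],
  "roll": [0, 0, 0, 0, 0, 0, 0, 0],
  "grip": [0, 0, 0, 0, 0, 0, 0, 0]
}}

```text
time: 29.58
tool_pos: [0.603, 0.1719, 0.1559]
ee_rot: [0.004, 0.985, 0.169, -0.041]
contact_force: [-1.9, -1.1, -2.2]
width: 0.0551
```

Run:
```python
from h import *
rel((.6045,.1723,.152)); o,t,Rm=obs(); print(Rm[:,2],o["torque"])
```

```text
t 29.5833 tcp [0.603  0.1719 0.1559] yaw 19.51 delta tool mm [1.8921 0.1194 3.7218] units [0.0473 0.003  0.093 ] tilt 4.7083290418629 w 0.05511734512661343 F [-1.8809 -1.1197 -2.1977]
[-0.0792 -0.0215 -0.9966] [-0.1159  0.3399  0.0122]
```

{"method": "carry_out", "body": {
  "travel": [
    [0.0, 0, 0.05],
    [0.0, 0, 0.05],
    [0.0, 0, 0.0],
    [0, 0, 0],
    [0, 0, 0],
    [0, 0, 0],
    [0, 0, 0],
    [0, 0, 0]
  ],
  "roll": [0, 0, 0, 0, 0, 0, 0, 0],
  "grip": [0, 0, 0, 0, 0, 0, 0, 0]
}}

```text
time: 30.25
tool_pos: [0.603, 0.1718, 0.1558]
ee_rot: [0.004, 0.985, 0.169, -0.04]
contact_force: [-4.5, -1.1, -2.4]
width: 0.0554
```

Run:
```python
from h import *
rel((.6045,.1723,.152)); o,t,Rm=obs(); print(Rm[:,2],o["torque"])
```

```text
t 30.25 tcp [0.603  0.1718 0.1558] yaw 19.51 delta tool mm [1.8345 0.0706 3.6304] units [0.0459 0.0018 0.0908] tilt 4.594707020639358 w 0.05539980704617015 F [-4.5209 -1.0614 -2.3898]
[-0.0773 -0.0211 -0.9968] [-0.1363  0.3228 -0.0205]
```

{"method": "carry_out", "body": {
  "travel": [
    [-0.05, 0, 0.06],
    [-0.02, 0, 0.08],
    [0.0, 0, 0.1],
    [0, 0, 0.1],
    [0, 0, 0.1],
    [0, 0, 0.1],
    [0, 0, 0.1],
    [0, 0, 0.1]
  ],
  "roll": [0, 0, 0, 0, 0, 0, 0, 0],
  "grip": [0, 0, 0, 0, 0, 0, 0, 0]
}}

```text
time: 30.92
tool_pos: [0.6026, 0.1717, 0.1544]
ee_rot: [0.003, 0.985, 0.169, -0.029]
contact_force: [-9.6, -3.6, 13.6]
width: 0.0552
```

Run:
```python
from h import *
rel((.6045,.1723,.152)); o,t,Rm=obs(); print(Rm[:,2],o["torque"])
```

```text
t 30.9167 tcp [0.6026 0.1717 0.1544] yaw 19.43 delta tool mm [2.1001 0.101  2.2797] units [0.0525 0.0025 0.057 ] tilt 3.3045829121160804 w 0.05522323392393192 F [-9.5896 -3.6483 13.6226]
[-0.0557 -0.0147 -0.9983] [-0.4994  1.3799 -0.0111]
```

{"method": "carry_out", "body": {
  "travel": [
    [-0.04, 0, 0.05],
    [-0.03, 0, 0.06],
    [-0.02, 0, 0.06],
    [-0.02, 0, 0.06],
    [-0.02, 0, 0.06],
    [-0.02, 0, 0.06],
    [-0.02, 0, 0.06],
    [-0.02, 0, 0.06]
  ],
  "roll": [0, 0, 0, 0, 0, 0, 0, 0],
  "grip": [0, 0, 0, 0, 0, 0, 0, 0]
}}

```text
time: 31.58
tool_pos: [0.6021, 0.1717, 0.1533]
ee_rot: [0.001, 0.986, 0.168, -0.014]
contact_force: [-5.7, -1.3, 9.8]
width: 0.0553
```

Run:
```python
from h import *
rel((.6045,.1723,.152)); o,t,Rm=obs(); print(Rm[:,2],o["torque"])
```

```text
t 31.5833 tcp [0.6021 0.1717 0.1533] yaw 19.38 delta tool mm [2.51   0.1948 1.2735] units [0.0627 0.0049 0.0318] tilt 1.6479192134374747 w 0.055269346175621126 F [-5.7414 -1.3179  9.7992]
[-0.0281 -0.0059 -0.9996] [-0.3362  0.7161 -0.0862]
```

{"method": "carry_out", "body": {
  "travel": [
    [-0.02, 0, 0.05],
    [-0.02, 0, 0.06],
    [-0.02, 0, 0.06],
    [-0.02, 0, 0.06],
    [-0.02, 0, 0.06],
    [-0.02, 0, 0.06],
    [-0.02, 0, 0.06],
    [-0.02, 0, 0.06]
  ],
  "roll": [0, 0, 0, 0, 0, 0, 0, 0],
  "grip": [0, 0, 0, 0, 0, 0, 0, 0]
}}

```text
time: 32.25
tool_pos: [0.6019, 0.1716, 0.1526]
ee_rot: [-0.001, 0.986, 0.168, -0.002]
contact_force: [-5.8, -0.4, 9.8]
width: 0.0552
```

Run:
```python
from h import *
rel((.6045,.1723,.152)); o,t,Rm=obs(); print(Rm[:,2],o["torque"])
d=optics.read_camera('scene'); crop(d,300,80,440,220,4.2,'s23.png')
d=optics.read_camera('side'); crop(d,220,110,350,240,4.5,'t23.png')
```

```text
t 32.25 tcp [0.6019 0.1716 0.1526] yaw 19.36 delta tool mm [2.7303 0.2072 0.5494] units [0.0683 0.0052 0.0137] tilt 0.2597388556290228 w 0.05517407161329194 F [-5.8126 -0.4231  9.8394]
[-0.0045  0.0004 -1.    ] [-0.4162  0.7905 -0.134 ]
```

View pics/t23.png

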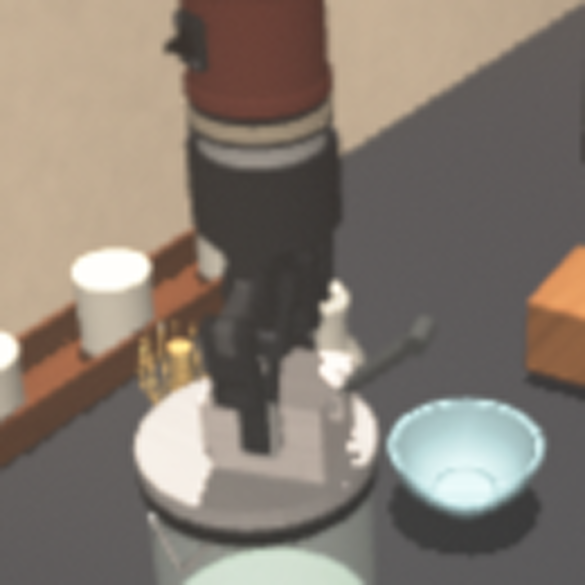

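View pics/s23.png

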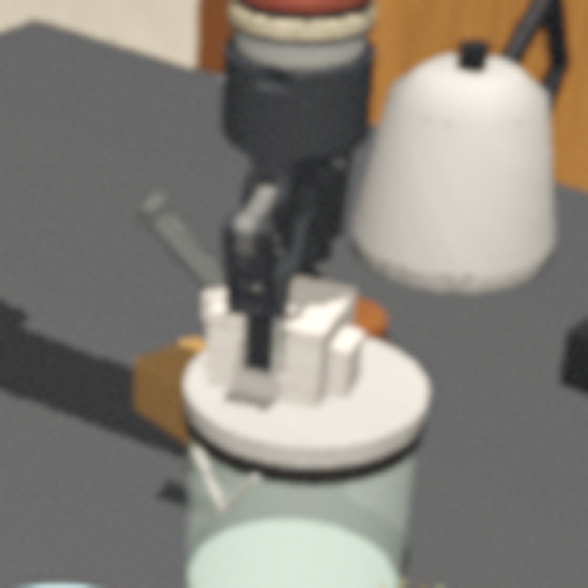

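{"method": "carry_out", "body": {
  "travel": [
    [-0.02, 0, 0.05],
    [-0.02, 0, 0.06],
    [-0.02, 0, 0.06],
    [-0.02, 0, 0.06],
    [-0.02, 0, 0.06],
    [-0.02, 0, 0.06],
    [-0.02, 0, 0.06],
    [-0.02, 0, 0.06]
  ],
  "roll": [0, 0, 0, 0, 0, 0, 0, 0],
  "grip": [0, 0, 0, 0, 0, 0, 0, 0]
}}

```text
time: 33.02
tool_pos: [0.6018, 0.1716, 0.1521]
ee_rot: [-0.001, 0.986, 0.168, 0.009]
contact_force: [-5.0, -0.5, 11.5]
width: 0.0551
```

Run:
```python
from h import *
rel((.6045,.1723,.152)); o,t,Rm=obs(); print(Rm[:,2],o["torque"])
```

```text
t 33.0167 tcp [0.6018 0.1716 0.1521] yaw 19.38 delta tool mm [2.8211 0.2452 0.1688] units [0.0705 0.0061 0.0042] tilt 1.0775855216899461 w 0.055129096808873325 F [-5.0262 -0.4676 11.4689]
[ 0.018   0.0053 -0.9998] [-0.597   0.9744 -0.0064]
```

{"method": "carry_out", "body": {
  "travel": [
    [-0.01, 0, 0.04],
    [-0.01, 0, 0.04],
    [-0.01, 0, 0.05],
    [-0.01, 0, 0.05],
    [0, 0, 0.05],
    [0, 0, 0.03],
    [0, 0, 0.03],
    [0, 0, 0.0]
  ],
  "roll": [0, 0, 0, 0, 0, 0, 0, 0],
  "grip": [0, 0, 0, 0, 0, 0, 0, 0]
}}

```text
time: 33.68
tool_pos: [0.6017, 0.1716, 0.1523]
ee_rot: [-0.0, 0.986, 0.169, 0.013]
contact_force: [-0.3, -0.2, -2.2]
width: 0.0553
```

Run:
```python
from h import *
rel((.6045,.1723,.152)); o,t,Rm=obs(); print(Rm[:,2],o["torque"])
d=optics.read_camera('scene'); crop(d,320,120,420,200,7,'s24.png')
d=optics.read_camera('side'); crop(d,240,160,330,240,7,'t24.png')
```

```text
t 33.6833 tcp [0.6017 0.1716 0.1523] yaw 19.42 delta tool mm [2.8743 0.2633 0.3727] units [0.0719 0.0066 0.0093] tilt 1.4817488368598588 w 0.05527635938638837 F [-0.2812 -0.2194 -2.2251]
[ 0.0253  0.0052 -0.9997] [-0.2049  0.4682 -0.0312]
```

View pics/t24.png

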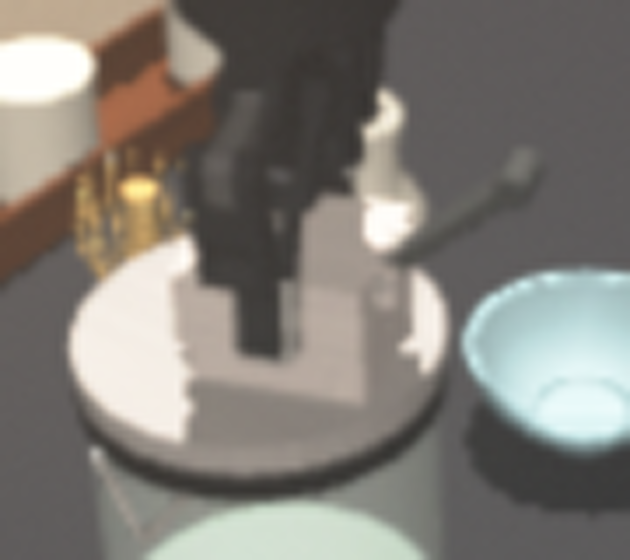

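View pics/s24.png

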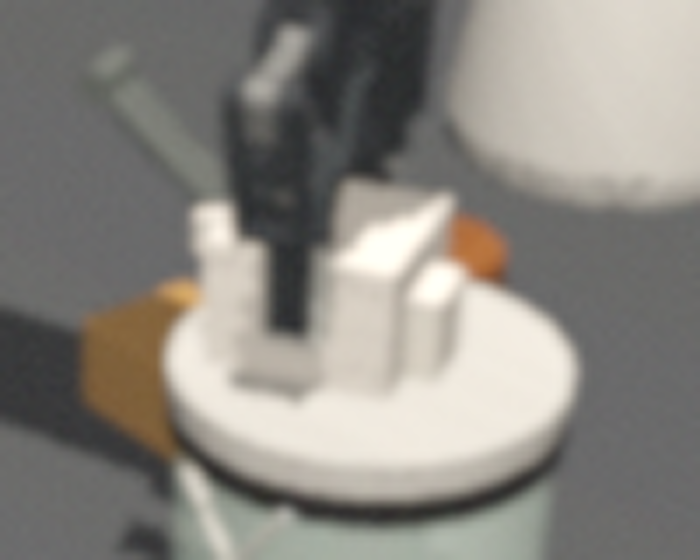

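{"method": "carry_out", "body": {
  "travel": [
    [0, 0, 0.02],
    [0, 0, 0],
    [0, 0, 0],
    [0, 0, 0],
    [0, 0, 0],
    [0, 0, -0.2],
    [0, 0, -0.4],
    [0, 0, -0.4]
  ],
  "roll": [0, 0, 0, 0, 0, 0, 0, 0],
  "grip": [0.0, 0.6, 1, 1, 1, 1, 1, 1],
  "newtons": 20
}}

```text
time: 34.45
tool_pos: [0.6028, 0.1723, 0.1897]
ee_rot: [-0.001, 0.986, 0.169, 0.014]
contact_force: [-0.2, -0.4, 1.1]
width: 0.0856
```

{"method": "carry_out", "body": {
  "travel": [
    [0, 0, -0.5],
    [0, 0, -0.5],
    [0, 0, -0.5],
    [0, 0, -0.3],
    [0, 0, 0],
    [0, 0, 0],
    [0, 0, 0],
    [0, 0, 0]
  ],
  "roll": [0, 0, 0, 0, 0, 0, 0, 0],
  "grip": [1, 1, 1, 0.5, 0, -0.5, -1, -1]
}}

```text
time: 35.12
tool_pos: [0.6034, 0.1726, 0.271]
ee_rot: [-0.002, 0.985, 0.169, 0.02]
contact_force: [-0.3, -0.6, -0.1]
width: 0.0257
```

Run:
```python
from h import *
import pickle
rel((.6045,.1723,.152)); o,t,Rm=obs(); print(Rm[:,2],o["torque"])
d=optics.read_camera('scene'); crop(d,320,120,420,200,7,'s25.png')
d=optics.read_camera('side'); crop(d,240,160,330,240,7,'t25.png')
d=optics.read_camera("wrist"); cv2.imwrite("pics/w25.png",d["color"][:,:,::-1]);pickle.dump(d,open("wl.pkl","wb"))
```

```text
t 35.1167 tcp [0.6034 0.1726 0.271 ] yaw 19.43 delta tool mm [ -3.802    0.3247 118.9353] units [-0.095   0.0081  2.9734] tilt 2.283905783936864 w 0.0257007661396193 F [-0.2675 -0.553  -0.0742]
[ 0.0384  0.0107 -0.9992] [-0.0012  0.0353  0.011 ]
```

View pics/t25.png

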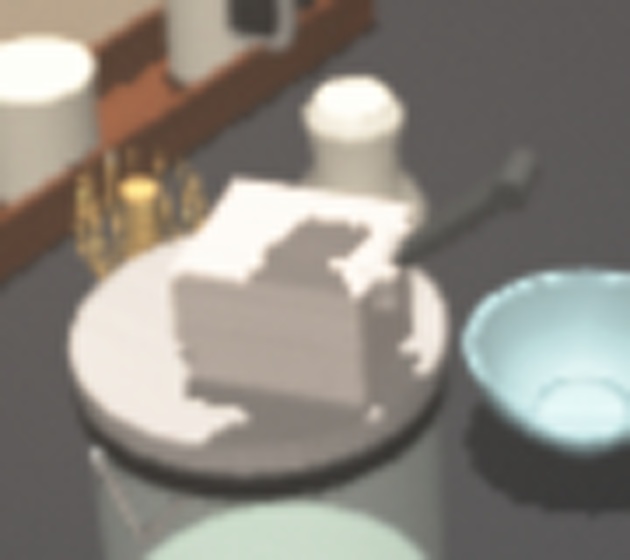

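View pics/s25.png

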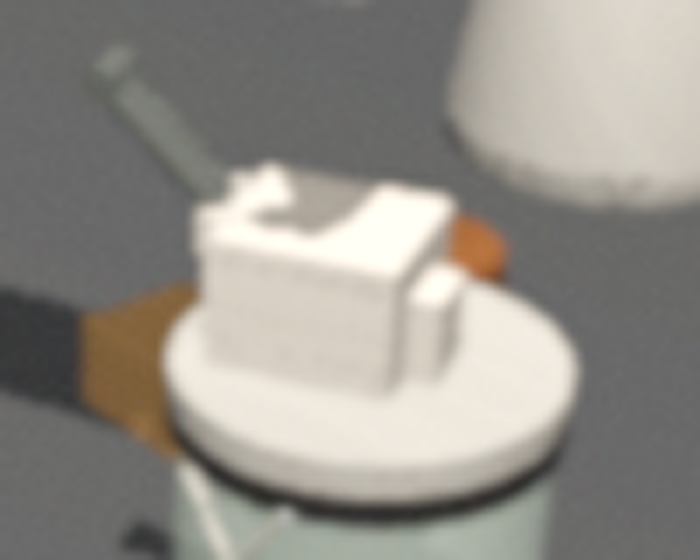

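View pics/w25.png

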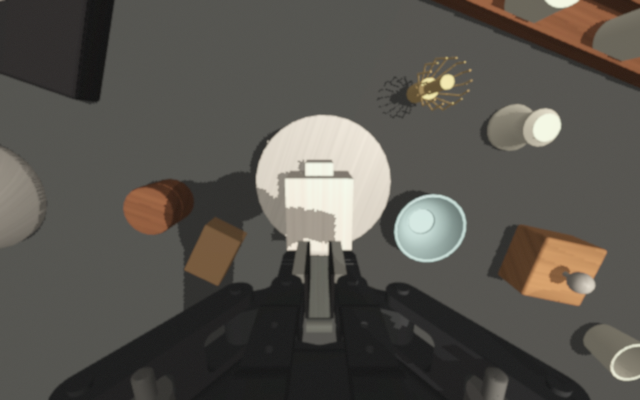

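Run:
```python
from h import *
rel((.5228,.1437,.25))
```

```text
t 35.2667 tcp [0.6033 0.1726 0.2706] yaw 19.43 delta tool mm [-86.2609   0.4173  17.274 ] units [-2.1565  0.0104  0.4319] tilt 2.2334812840642235 w 0.0021946823282939787 F [-0.092  -0.1118 -0.4868]
```

{"method": "carry_out", "body": {
  "travel": [
    [-0.3, 0, 0],
    [-0.4, 0, 0],
    [-0.4, 0, 0],
    [-0.4, 0, 0],
    [-0.3, 0, 0],
    [-0.2, 0, 0],
    [0, 0, 0],
    [0, 0, 0]
  ],
  "roll": [0, 0, 0, 0, 0, 0, 0, 0],
  "grip": [-1, -1, -1, -1, -1, -1, -1, -1]
}}

```text
time: 35.93
tool_pos: [0.5227, 0.1443, 0.2612]
ee_rot: [-0.001, 0.986, 0.169, 0.014]
contact_force: [1.1, -0.1, -0.3]
width: 0.0002
```

Run:
```python
from h import *
rel((.5228,.1437,.25)); o,t,Rm=obs(); print(Rm[:,2])
d=optics.read_camera("wrist"); cv2.imwrite("pics/w26.png",d["color"][:,:,::-1])
```

```text
t 35.9333 tcp [0.5227 0.1443 0.2612] yaw 19.45 delta tool mm [-0.4633  0.6109 11.2123] units [-0.0116  0.0153  0.2803] tilt 1.6318966936222883 w 0.00021090594270799787 F [ 1.1262 -0.0621 -0.2551]
[ 0.0275  0.0074 -0.9996]
```

View pics/w26.png

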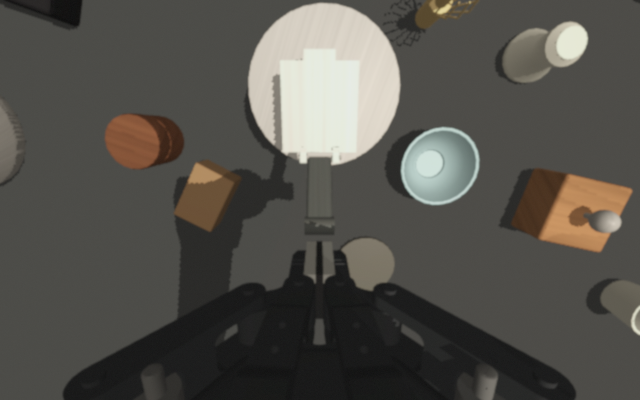

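{"method": "carry_out", "body": {
  "travel": [
    [0, 0, 0.2],
    [0, 0, 0.2],
    [0, 0, 0.15],
    [0, 0, 0.08],
    [0, 0, 0.08],
    [0, 0, 0.08],
    [0, 0, 0.08],
    [0, 0, 0.08]
  ],
  "roll": [0, 0, 0, 0, 0, 0, 0, 0],
  "grip": [-1, -1, -1, -1, -1, -1, -1, -1]
}}

```text
time: 36.65
tool_pos: [0.5199, 0.1434, 0.2192]
ee_rot: [-0.0, 0.986, 0.169, 0.006]
contact_force: [-5.1, -1.9, 6.0]
width: -0.0004
```

Run:
```python
from h import *
rel((.5228,.1437,.188)); o,t,Rm=obs(); print(Rm[:,2])
```

```text
t 36.65 tcp [0.5199 0.1434 0.2192] yaw 19.45 delta tool mm [ 2.4015  0.6411 31.2589] units [0.06   0.016  0.7815] tilt 0.6963422738492113 w -0.0004328877491913716 F [-5.0818 -1.8621  5.9697]
[ 0.012   0.0022 -0.9999]
```

{"method": "carry_out", "body": {
  "travel": [
    [0.06, 0, 0.08],
    [0.05, 0, 0.09],
    [0.04, 0, 0.09],
    [0.03, 0, 0.09],
    [0.02, 0, 0.09],
    [0.01, 0, 0.09],
    [0, 0, 0.09],
    [0, 0, 0.09]
  ],
  "roll": [0, 0, 0, 0, 0, 0, 0, 0],
  "grip": [-1, -1, -1, -1, -1, -1, -1, -1]
}}

```text
time: 37.32
tool_pos: [0.526, 0.1454, 0.1904]
ee_rot: [0.0, 0.986, 0.169, 0.004]
contact_force: [-2.4, -0.6, 3.1]
width: 0.0
```

Run:
```python
from h import *
rel((.5228,.1437,.188)); o,t,Rm=obs(); print(Rm[:,2])
```

```text
t 37.3167 tcp [0.526  0.1454 0.1904] yaw 19.44 delta tool mm [-3.6287  0.5693  2.4211] units [-0.0907  0.0142  0.0605] tilt 0.4096113217651256 w 4.7979467571052855e-05 F [-2.3723 -0.6058  3.1275]
[ 0.0071  0.0002 -1.    ]
```

Nearly down; shift outward slightly and press to the stop.

{"method": "carry_out", "body": {
  "travel": [
    [-0.03, 0, 0.06],
    [-0.03, 0, 0.06],
    [0, 0, 0.06],
    [0, 0, 0.06],
    [0, 0, 0.06],
    [0, 0, 0.06],
    [0, 0, 0.06],
    [0, 0, 0.06]
  ],
  "roll": [0, 0, 0, 0, 0, 0, 0, 0],
  "grip": [-1, -1, -1, -1, -1, -1, -1, -1]
}}

```text
time: 37.98
tool_pos: [0.5228, 0.1443, 0.1803]
ee_rot: [0.001, 0.986, 0.168, 0.005]
contact_force: [-4.7, -1.9, 15.8]
width: 0.0002
```

Run:
```python
from h import *
rel((.5228,.1437,.188)); o,t,Rm=obs(); print(Rm[:,2])
d=optics.read_camera('side'); crop(d,240,160,330,240,7,'t27.png')
```

```text
t 37.9833 tcp [0.5228 0.1443 0.1803] yaw 19.4 delta tool mm [-0.169   0.5764 -7.6805] units [-0.0042  0.0144 -0.192 ] tilt 0.5516346171063925 w 0.0002498904019639574 F [-4.7378 -1.8851 15.7787]
[ 0.0096  0.0005 -1.    ]
```

View pics/t27.png

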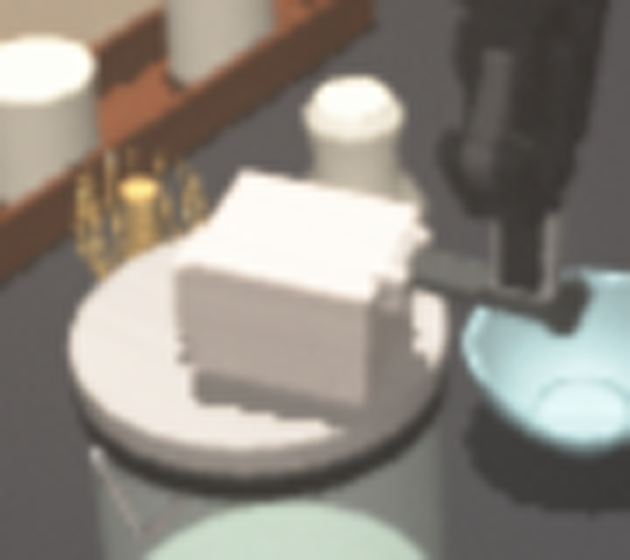

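{"method": "carry_out", "body": {
  "travel": [
    [0, 0, -0.05],
    [0, 0, -0.1],
    [0, 0, -0.15],
    [0, 0, -0.3],
    [0, 0, -0.4],
    [0, 0, -0.4],
    [0, 0, -0.2],
    [0, 0, 0]
  ],
  "roll": [0, 0, 0, 0, 0, 0, 0, 0],
  "grip": [-1, -1, -1, -1, -1, -1, -1, -1]
}}

```text
time: 38.7
tool_pos: [0.5202, 0.1437, 0.2453]
ee_rot: [0.001, 0.986, 0.169, 0.002]
contact_force: [-0.0, -0.4, -0.0]
width: -0.0001
```

Run:
```python
from h import *
rel((.5228,.1437,.188)); o,t,Rm=obs(); print(Rm[:,2])
d=optics.read_camera('side'); crop(d,240,160,330,240,7,'t28.png')
d=optics.read_camera('scene'); crop(d,320,120,420,200,7,'s28.png')
```

```text
t 38.7 tcp [0.5202 0.1437 0.2453] yaw 19.41 delta tool mm [ 2.1671  0.669  57.3496] units [0.0542 0.0167 1.4337] tilt 0.29664913736256004 w -0.00010861859023701159 F [-0.0403 -0.3894 -0.01  ]
[ 0.0051 -0.0008 -1.    ]
```

View pics/t28.png

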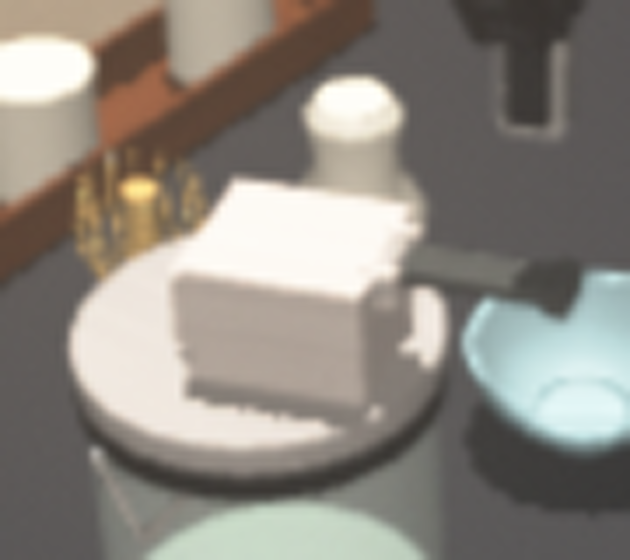

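View pics/s28.png

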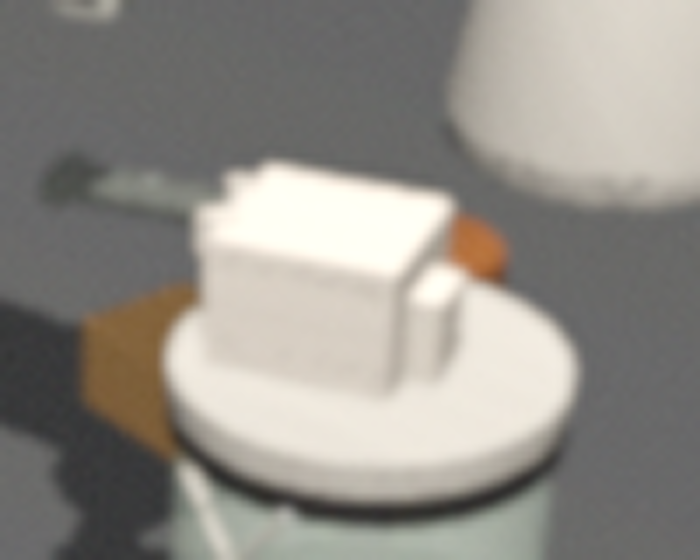

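Run:
```python
from h import *
import pickle
s,t=pickle.load(open("c0.pkl","rb"))
x,e=tri((s,68.5/7-.5+320,178.5/7-.5+120),(t,555/7-.5+240,284/7-.5+160)); print(x,e)
Y=np.radians(19.4); c=np.array([.602,.1716]); d=x[:2]-c; cx=d@[np.cos(Y),np.sin(Y)]; print(cx, np.arctan2(x[2]-.182,-(cx+.034)))
# bar mid-line near cap
x,e=tri((s,150/7-.5+320,192/7-.5+120),(t,465/7-.5+240,265/7-.5+160)); print(x,e)
# predicted tip projection for theta 0, .1
for th in (0,.1):
    p=np.array([*(c+(-.034-.062*np.cos(th))*np.array([np.cos(Y),np.sin(Y)])),.182+.062*np.sin(th)])
    a=proj(s,p);b=proj(t,p);print(th,(a-[320,120]+.5)*7,(b-[240,160]+.5)*7)
d=optics.read_camera("wrist"); cv2.imwrite("pics/w28.png",d["color"][:,:,::-1])
d=optics.read_camera("side"); cv2.imwrite("pics/t28f.png",d["color"][:,:,::-1])
```

```text
[0.5142 0.1411 0.1823] [0.0003043390017918079, 0.0003043390017918834]
-0.09295311117870683 0.005531052732633542
[0.5437 0.1504 0.1839] [0.0010913178653397318, 0.0010913178653396568]
0 [ 60.6888 178.3293] [564.931  285.3889]
0.1 [ 61.5316 161.7674] [564.1353 270.2414]
```

View pics/t28f.png

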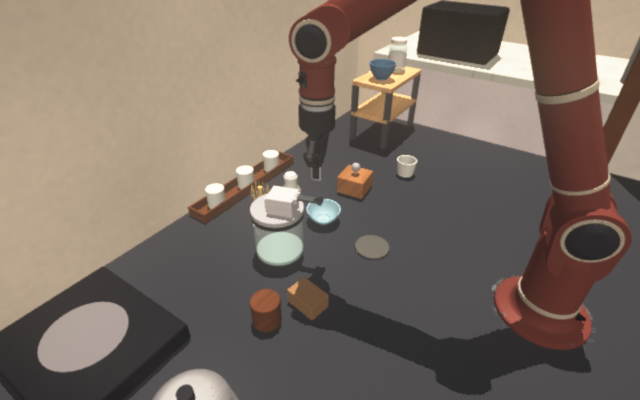

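Run:
```python
from bench import arm
print(arm.get_obs()["contact_force"]); print(arm.job_done())
```

```text
[-0.63442193 -0.42556008  0.66398629]
the job is handed in; nothing more can be done
None
```

The cap is seated and locked on the canister, and the job was handed in at about 39 s with the gripper clear of everything.

**What I did**
- I worked the handle up in small pinches at its tip until it was fully up. The cap rocked slightly on the stand while I did this.
- I lifted the cap off and located the canister's ball from two camera views.
- I lowered the cap over the ball in small steps and pressed gently until it sat flat, then let go.
- I pressed the handle down to its stop with the closed fingers and backed away.

**Last checks**
- **Handle:** it measures level, about 0.005 rad, from two camera views. I took the lock from that level reading and from reaching the stop. I did not tug on the cap to test it.
- **Cap:** in the pictures it looks flat and sits as it did when I first let go of it.
- **Other things:** the other shelf items in view looked unmoved by eye.
- **Gripper:** it touches nothing, with only sensor noise on the force reading.

**What went less well**
- **Tilt in the carry:** the gripper drifted about 4.7° out of true while carrying the cap, so the cap's foot side touched first. Gentle pressing straightened it.
- **Contact force on the canister:** while setting the cap down, the highest readings I saw (taken only at the end of each move) were about 20 N downward and about 10 N sideways. That is around 22 N combined, slightly over your 20 N guide and well below the 50 N limit.
- **Handle press:** the push reached about 16 N at the stop. By your three-to-four-times figure that is 50–65 N of strain, under the 110 N limit. It tipped the cap slightly for a moment, and it settled flat when I let go.

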